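# Clear the bench: sort brackets and pin block, nest the parts pots

### The job

Clear this assembly bench for the next job: stand both black brackets flat on their bases on the floor of the plywood-lined black tray, and set the aluminium block, pins up, on the floor of the open cardboard carton. Nest the empty pots from the largest down: the blue pot upright into the red one first, and only then the yellow pot upright into the blue one. Leave the green bottle and the brass ring where they stand.

Things in the scene. Friction and masses are not known exactly. Their poses are not given: they have to be found in the camera images.
- bracket_long: Black U-shaped bracket, loose, standing on its base (all sizes here in mm), 60 (x) by 50 (y) by 45 high: base plate 4 thick and two upright flanges 4 thick and 60 long, outer faces at y = +25 and -25, best gripped across these (along y). A small tab 30 high between the flanges at the +x end. 0.11 to 0.18 kg. Origin: centre of the underside, z up. Belongs in the tray.
- bracket_short: Smaller black U-shaped bracket without a tab, loose, 44 (x) by 38 (y) by 45 high: base plate and two upright flanges 4 thick, outer faces at y = +19 and -19, best gripped across these (along y). 0.08 to 0.13 kg. Origin: centre of the underside, z up. Belongs in the tray.
- pin_block: Bright aluminium block, loose, 50 (x) by 36 (y) by 30 high, with two dark steel pins, diameter 10, standing 30 up from its top at x = +14 and -14 (60 high in all). Grip the block across y. 0.14 to 0.23 kg. Origin: centre of the underside, z up (pins). Belongs in the carton.
- pot_medium: Blue round open pot, loose, straight-sided, outer diameter 66, 62 high, wall 4, floor 4 thick. In the red pot its rim stands 30 above the red rim. Origin: centre of the underside, z up. Can be gripped across its diameter near the rim.
- pot_small: Yellow round open pot, loose, straight-sided, outer diameter 38, 86 high, wall 4, floor 4 thick. In the blue pot its rim stands 28 above the blue rim. Origin: centre of the underside, z up. Can be gripped across its diameter near the rim.
- pot_large: Red round open pot, low and wide, straight-sided, outer diameter 96, 36 high, wall 4, floor 4 thick, loose but heavy (0.5 kg). Origin: centre of the underside, z up.
- tray: Black tray with plywood-coloured floor, fixed, outside 120 (x) by 170 (y) by 30 high, walls 5, floor 5 thick (inside 110 by 160): room for both brackets one behind the other along its y, each with its own length along the tray's y. Origin: centre of the underside, z up.
- carton: Open brown cardboard carton, fixed, outside 120 (x) by 134 (y) by 40 high, walls 5, floor 5 thick (inside 110 by 124). Origin: centre of the underside, z up. For the aluminium block.
- bottle: Small green bottle with a pale label and black cap, loose, diameter 32, 75 high, standing among the parts. To be left alone. Origin: centre of the underside, z up.
- ring_gauge: Brass ring, loose, lying flat, outer diameter 44, hole 24, 20 high. To be left alone. Origin: centre of the underside, z up. (Other bench clutter among the parts: a low white ring, diameter 60, 19 high, not listed.)

How it is judged:
By the outcome, as a careful person would: the job done as asked, in the order asked, and still so for the second after the job is handed in, with the robot touching nothing.
It also fails if it takes over 128 s, if anything falls off the work surface, if the arm or the gripper's body presses on something with over 40 N, if the wrist force passes 120 N, or if a joint passes its speed limit or range.

### The arm

A 6-joint arm with a two-finger parallel gripper is mounted at the origin on the work surface. World frame = base frame: x ahead of the robot, y to its left, z up, the work surface at z = 0. Lengths are in m, angles in rad, forces in N, time in s.
With the tool pointing down it reaches from about 0.425 to 1.125 m from the base axis. Payload 14.9 kg.
Tool frame: the origin (TCP) lies midway between the tips of the shut fingers; the grasp point (between the pads) lies 19 mm behind it (r.pinch_z is the distance from the TCP to the grasp point, in m); z points along the fingers, y is the direction in which the jaws open and shut (so a half turn about z gives the same grasp; the last joint's range is limited). The gripper opens to 91 mm and grips with 3 to 60 N. Pads are 32 mm wide; open, the fingers measure 118 mm over their backs; the gripper's body (76 mm by 178 mm) begins 60 mm behind the grasp point.
Start: joints at [-1.172, 0.379, 1.734, -0, 1.028, -0.033], TCP at [0.293, -0.636, 0.214] pointing down, gripper open.
Joint ranges: [-2.77, 2.77], [-0.74, 2.19], [0, 2.66], [-1.06, 4.2], [0.31, 2.87], [-3.08, 3.08]. Speed limits (rad/s): [1.89, 1.89, 2.39, 3.14, 3.14, 3.14].

### API

Orientations are given as a unit quaternion [x, y, z, w].
In Python, from plant import r, viewer gives the robot as it stands.
- The arm moves only by the tool move_arm, never from a script. Its argument "commands" is text: rows parted by semicolons, each of 7 numbers parted by spaces: the shift along the tool's x, y, z in units of 25 mm (1.0 is 25 mm), then the turn, a rotation vector about the tool's x, y, z in degrees, then the finger opening in mm, from 0 to 91.2. A call has 1 to 5 rows; each row is the pose to reach, as a shift and turn from the pose commanded when the call began, along the tool's axes at that moment; what a row does not reach only later rows make up. A row lasts 1/8 s, in which the tool goes at most 62.5 mm and 10.7 degrees, less where a joint would pass 70% of its speed; a pose out of reach is approached as far as the arm can. A call with a gripper value outside its range is refused whole. The fingers move at their own pace and stop on an object; the grip force is fixed at half the most. Time passes only in rows, so rows that repeat a pose let the fingers close. It gives the time, the measured TCP pose, the force and the opening at its end, in the units of the state.
- r.read_state(): the state, without advancing time (a new reading comes with each control period).
- viewer.capture(name): name is "scene" or "top"; returns the picture (480x640x3 uint8, blue, green, red); there is no depth.
- viewer.camera_info(name): a dict with "fx", "fy", "cx", "cy" (pixels), "rvec" (rotation vector, rad) and "tvec" (3), from world to camera coordinates, as OpenCV has them. Camera axes: x right, y down, z forward; pixel columns grow to the right and rows downward; lengths in m; the calibration is good to about 2 mm. A picture is of the moment at which its call begins. camera_info takes no time and is no camera call.
- r.finish_job(): hands the job in, once; it reports no verdict.
Trained networks look in the newest picture that a camera, given by its name, has taken for a name from the list of things; names that differ only in an ending like _2 or _b are one class to them, and where a whole thing is asked for, a point or a joint stands for the part that bears it (a point fixed in the world has none). Each returns a list of dicts, best first, with "conf" (0 to 1); they miss things now and then, are a little off and sometimes report something else, mostly with a low value. They report only what shows in the picture. A call takes as long as a camera call.
- viewer.regions_of(name, camera): "region" (480x640 bool, what is visible of it) and "location" ([column, row] in pixels, amid what is visible of it).
The state is a dict: "time": time; "qpos": joint angles; "joint_vel": joint speeds; "joint_torque": joint torques, N m; "tool_pos": TCP position; "tool_rot": TCP orientation; "force": force on the tool from outside, world axes, zero at the start; "wrist_torque": the same for the moment, N m; "grip_width": finger opening in m.
Only numpy, scipy, OpenCV 4.12 (cv2) and the standard library are available. Lean on these libraries where they do the work, as an engineer would, in place of code of your own. Each camera call takes 0.05 s, during which the arm holds its last target.

## Working session

There is one attempt and no reset: what is moved stays moved. The work goes in short steps, Python scripts to look and compute and a tool call to move; the robot and the scene stay as the last step left them, time stands still between calls to the robot, and variables do not carry over. Pictures are saved under pics/ and viewed, and the job is handed in when it is done.

Besides the shell and the picture viewer there is one more tool, called by a JSON object that holds its "op" and its "data". move_arm: Moves the arm, as the interface text tells. Its arguments: {"type":"object","properties":{"commands":{"type":"string"}},"required":["commands"]}

```bash
ls; mkdir -p pics; python3 - <<'E'
from plant import r, viewer
import cv2
for n in("scene","top"):
    cv2.imwrite(f"pics/{n}0.png",viewer.capture(n)); print(viewer.camera_info(n))
print(r.read_state(), r.pinch_z)
E
```

```text
pics
{'fx': 523.9283132682716, 'fy': 523.9283132682716, 'cx': 316.28019521851763, 'cy': 242.4613690904137, 'rvec': array([ 2.13247742,  0.60631792, -0.30199146]), 'tvec': array([-0.41235828, -0.12486977,  1.42570935])}
{'fx': 475.91735803207024, 'fy': 475.91735803207024, 'cx': 318.45725880002107, 'cy': 237.72352559434225, 'rvec': array([ 2.13078541, -2.17732883,  0.14055482]), 'tvec': array([0.00107384, 0.4756745 , 0.93230036])}
{'time': 0.1, 'qpos': array([-1.17230745e+00,  3.79337023e-01,  1.73471957e+00, -5.35781527e-06,
        1.02851080e+00, -3.33150993e-02]), 'joint_vel': array([-0.00041257, -0.00180521, -0.00030734, -0.00037277, -0.00032054,
       -0.00083871]), 'joint_torque': array([ 2.06753350e-03, -7.65033031e+01, -4.35294807e+01,  6.51834346e-02,
        3.98750114e-02, -4.18878074e-05]), 'tool_pos': array([ 0.29280291, -0.63542785,  0.21336859]), 'tool_rot': array([ 9.76783147e-01,  2.14229890e-01, -9.07501715e-05, -4.78855614e-04]), 'force': array([-0.48872197,  0.7616791 , -0.33287244]), 'wrist_torque': array([-0.054612  ,  0.03113266,  0.00502318]), 'grip_width': 0.09139878881372569} 0.0188
```

View pics/scene0.png

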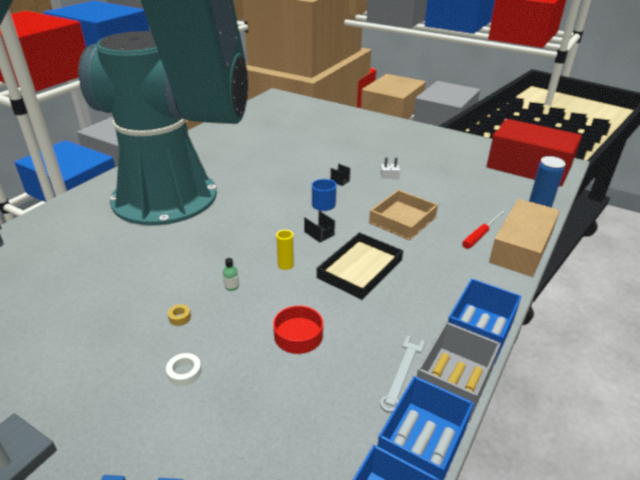

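View pics/top0.png

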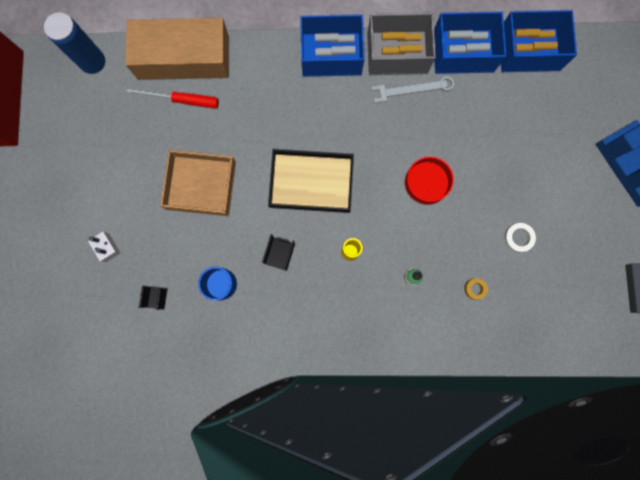

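```bash
cat > h.py <<'E'
import numpy as np, cv2
from scipy.optimize import minimize
from plant import r, viewer
def box(x0,x1,y0,y1,z0,z1): return np.array([[x,y,z] for x in(x0,x1) for y in(y0,y1) for z in(z0,z1)])/1000.
def cyl(d,z0,z1):
    a=np.linspace(0,2*np.pi,48,endpoint=False); c=np.c_[np.cos(a),np.sin(a)]*d/2
    return np.vstack([np.c_[c,0*a+z] for z in(z0,z1)])/1000.
P={'bracket_long':[box(-30,30,-25,25,0,4),box(-30,30,21,25,0,45),box(-30,30,-25,-21,0,45),box(26,30,-25,25,0,30)],
'bracket_short':[box(-22,22,-19,19,0,4),box(-22,22,15,19,0,45),box(-22,22,-19,-15,0,45)],
'pin_block':[box(-25,25,-18,18,0,30)]+[cyl(10,30,60)+[s*.014,0,0] for s in(1,-1)],
'pot_medium':[cyl(66,0,62)],'pot_small':[cyl(38,0,86)],'pot_large':[cyl(96,0,36)],
'tray':[box(-60,60,-85,85,0,30)],'carton':[box(-60,60,-67,67,0,40)],
'bottle':[cyl(32,0,45),cyl(16,45,75)],'ring_gauge':[cyl(44,0,20)]}
def proj(p,cam):
    c=viewer.camera_info(cam); K=np.array([[c['fx'],0,c['cx']],[0,c['fy'],c['cy']],[0,0,1.]])
    return cv2.projectPoints(np.asarray(p,float).reshape(-1,1,3),c['rvec'],c['tvec'],K,None)[0].reshape(-1,2)
def back(uv,z,cam):
    c=viewer.camera_info(cam); R=cv2.Rodrigues(c['rvec'])[0]; o=-R.T@c['tvec']
    d=R.T@np.array([(uv[0]-c['cx'])/c['fx'],(uv[1]-c['cy'])/c['fy'],1]); return o+d*(z-o[2])/d[2]
S=4
def sil(name,x,y,yaw,z,cam,off):
    m=np.zeros((480*S//1,640*S),np.uint8) if False else None
    R=np.array([[np.cos(yaw),-np.sin(yaw),0],[np.sin(yaw),np.cos(yaw),0],[0,0,1]])
    polys=[]
    for q in P[name]:
        uv=proj(q@R.T+[x,y,z],cam)
        polys.append(cv2.convexHull(uv.astype(np.float32)).reshape(-1,2))
    return polys
def fit(name,regs,z=0.,p0=None,yaws=None):
    # regs: {cam:mask}; returns x,y,yaw,cost
    dat={}
    for cam,m in regs.items():
        ys,xs=np.where(m); b=(max(xs.min()-12,0),max(ys.min()-12,0),xs.max()+13,ys.max()+13)
        mm=m[b[1]:b[3],b[0]:b[2]].astype(np.uint8)
        big=cv2.resize(mm*255,None,fx=S,fy=S,interpolation=cv2.INTER_LINEAR)
        dat[cam]=(b,cv2.GaussianBlur((big>127).astype(np.float32),(0,0),2),mm.sum())
    def cost(p):
        t=0
        for cam,(b,g,n) in dat.items():
            im=np.zeros(g.shape,np.uint8)
            for q in sil(name,p[0],p[1],p[2]*10,z,cam,None):
                cv2.fillPoly(im,[np.round(((q-[b[0],b[1]]+.5)*S-.5)*16).astype(np.int32)],1,shift=4)
            t+=np.abs(cv2.GaussianBlur(im.astype(np.float32),(0,0),2)-g).sum()/(n*S*S)
        return t/len(dat)
    if p0 is None:
        cam=list(regs)[0]; ys,xs=np.where(regs[cam]); p0=back((xs.mean(),ys.mean()),z+.02,cam)[:2]
    rnd=name.startswith('pot') or name in('bottle','ring_gauge')
    best=None
    for yw in ([0] if rnd else (yaws if yaws is not None else np.arange(-np.pi,np.pi,np.pi/8))):
        s=minimize(cost,[p0[0],p0[1],yw/10],method='Nelder-Mead',options=dict(initial_simplex=[[p0[0],p0[1],yw/10],[p0[0]+.01,p0[1],yw/10],[p0[0],p0[1]+.01,yw/10],[p0[0],p0[1],yw/10+.03]],xatol=1e-4,fatol=1e-4,maxiter=150))
        if best is None or s.fun<best[3]: best=(s.x[0],s.x[1],s.x[2]*10,s.fun)
    return best
E
cat > m.py <<'E'
from h import *
import pickle
viewer.capture("top");viewer.capture("scene")
R={}
for n in P:
    R[n]={}
    for c in("top","scene"):
        l=viewer.regions_of(n,c)
        print(n,c,[(round(q['conf'],2),np.round(q['location']).tolist(),int(q['region'].sum())) for q in l[:3]])
        if l:R[n][c]=l[0]['region']
pickle.dump(R,open('R.pkl','wb'))
print(r.read_state()['time'])
E
python3 m.py
```

```text
bracket_long top [(0.91, [278.0, 250.0], 787)]
bracket_long scene [(0.84, [320.0, 230.0], 612)]
bracket_short top [(0.75, [154.0, 295.0], 549)]
bracket_short scene [(0.89, [338.0, 173.0], 317), (0.71, [358.0, 264.0], 3356)]
pin_block top [(0.88, [104.0, 248.0], 558), (0.42, [195.0, 185.0], 4260)]
pin_block scene [(0.6, [387.0, 171.0], 279)]
pot_medium top [(0.81, [216.0, 284.0], 1087)]
pot_medium scene [(0.95, [324.0, 192.0], 730)]
pot_small top [(0.61, [348.0, 251.0], 360)]
pot_small scene [(0.91, [283.0, 250.0], 649)]
pot_large top [(0.89, [429.0, 178.0], 1806)]
pot_large scene [(0.66, [299.0, 328.0], 2105)]
tray top [(0.89, [310.0, 183.0], 4956), (0.41, [196.0, 185.0], 4222)]
tray scene [(0.67, [360.0, 265.0], 3511)]
carton top [(0.73, [196.0, 186.0], 4135)]
carton scene [(0.57, [405.0, 213.0], 2199)]
bottle top [(0.69, [410.0, 276.0], 212)]
bottle scene [(0.66, [229.0, 275.0], 425)]
ring_gauge top [(0.71, [350.0, 248.0], 313), (0.52, [479.0, 291.0], 356)]
ring_gauge scene [(0.67, [179.0, 316.0], 394)]
1.2
```

```bash
cat > f.py <<'E'
from h import *
import pickle
R=pickle.load(open('R.pkl','rb')); F={}
ims={c:cv2.imread(f'pics/{c}0.png') for c in('top','scene')}
for n in P:
    if n=='ring_gauge': R[n].pop('top')
    t=fit(n,{'top':R[n]['top']}) if 'top' in R[n] else None
    s=fit(n,{'scene':R[n]['scene']},p0=t[:2] if t else None)
    b=fit(n,R[n],p0=(t or s)[:2])
    F[n]=b
    for q in(t,s,b):
        if q: print(n,np.round(q[:2],4),np.round(np.degrees(q[2]),1),round(q[3],3))
    for c in ims:
        for q in sil(n,*b[:3],0,c,None): cv2.polylines(ims[c],[np.round(q*16).astype(int)],True,(255,0,255),1,shift=4)
pickle.dump(F,open('F.pkl','wb'))
cv2.imwrite('pics/ft.png',cv2.resize(ims['top'][130:330,60:540],None,fx=1.65,fy=1.65,interpolation=cv2.INTER_CUBIC))
cv2.imwrite('pics/fs.png',cv2.resize(ims['scene'][140:400,140:460],None,fx=2.2,fy=2.2,interpolation=cv2.INTER_CUBIC))
E
time python3 f.py
```

```text
Traceback (most recent call last):
  File "f.py", line 7, in <module>
    t=fit(n,{'top':R[n]['top']}) if 'top' in R[n] else None
      ~~~^^^^^^^^^^^^^^^^^^^^^^^
  File "h.py", line 50, in fit
    s=minimize(cost,[p0[0],p0[1],yw/10],method='Nelder-Mead',options=dict(initial_simplex=[[p0[0],p0[1],yw/10],[p0[0]+.01,p0[1],yw/10],[p0[0],p0[1]+.01,yw/10],[p0[0],p0[1],yw/10+.03]],xatol=1e-4,fatol=1e-4,maxiter=150))
  File "h.py", line 41, in cost
    for q in sil(name,p[0],p[1],p[2]*10,z,cam,None):
             ~~~^^^^^^^^^^^^^^^^^^^^^^^^^^^^^^^^^^^
  File "h.py", line 26, in sil
    uv=proj(q@R.T+[x,y,z],cam)
  File "h.py", line 15, in proj
    c=viewer.camera_info(cam); K=np.array([[c['fx'],0,c['cx']],[0,c['fy'],c['cy']],[0,0,1.]])
ValueError: time passes only in moves, steps and waits

real	0m9.352s
user	0m4.270s
sys	0m1.365s
```

Cache the camera info.

```bash
sed -i "s/^def box/CI={c:viewer.camera_info(c) for c in('top','scene')}\ndef box/; s/c=viewer.camera_info(cam);/c=CI[cam];/" h.py; time python3 f.py
```

```text
bracket_long [0.4498 0.0733] 162.6 0.049
bracket_long [0.4464 0.0733] -22.4 0.102
bracket_long [0.4476 0.0732] -19.8 0.095
bracket_short [0.365  0.3252] -7.4 0.089
bracket_short [0.3601 0.3263] -17.0 0.176
bracket_short [0.364  0.3251] -187.8 0.154
pin_block [0.4687 0.4314] -141.0 0.145
pin_block [0.4676 0.4325] 27.5 0.203
pin_block [0.4684 0.4319] -151.6 0.181
pot_medium [0.3885 0.1932] 17.1 0.027
pot_medium [0.3873 0.1949] 6.2 0.06
pot_medium [0.3885 0.1932] 18.1 0.046
pot_small [ 0.4489 -0.0726] 14.1 0.099
pot_small [ 0.4466 -0.0719] 13.3 0.059
pot_small [ 0.4483 -0.0734] 26.4 0.086
pot_large [ 0.5933 -0.2415] -3.6 0.057
pot_large [ 0.5909 -0.2398] 5.3 0.018
pot_large [ 0.5912 -0.2406] 2.5 0.045
tray [0.5987 0.0037] -4.9 0.016
tray [0.5982 0.0046] -185.5 0.018
tray [0.5985 0.004 ] -185.1 0.019
carton [0.5975 0.2371] -187.5 0.025
carton [0.5958 0.2367] -187.0 0.04
carton [0.5971 0.2372] -187.0 0.035
bottle [ 0.3948 -0.1957] 6.3 0.285
bottle [ 0.3899 -0.1943] 7.0 0.085
bottle [ 0.3927 -0.197 ] 5.7 0.208
ring_gauge [ 0.3642 -0.3247] -5.7 0.133
ring_gauge [ 0.364  -0.3249] 16.9 0.134
real	0m35.367s
user	0m35.069s
sys	0m0.163s
```

View pics/ft.png

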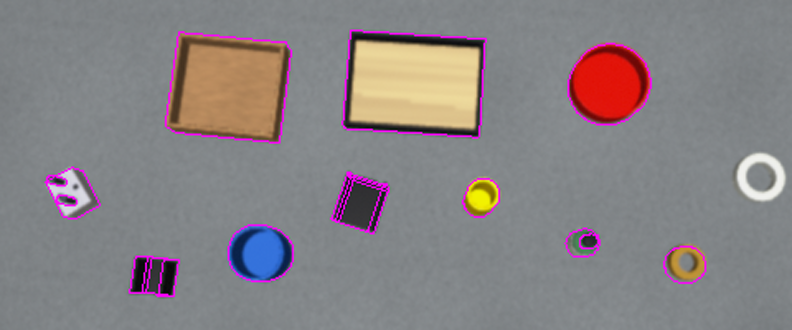

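View pics/fs.png

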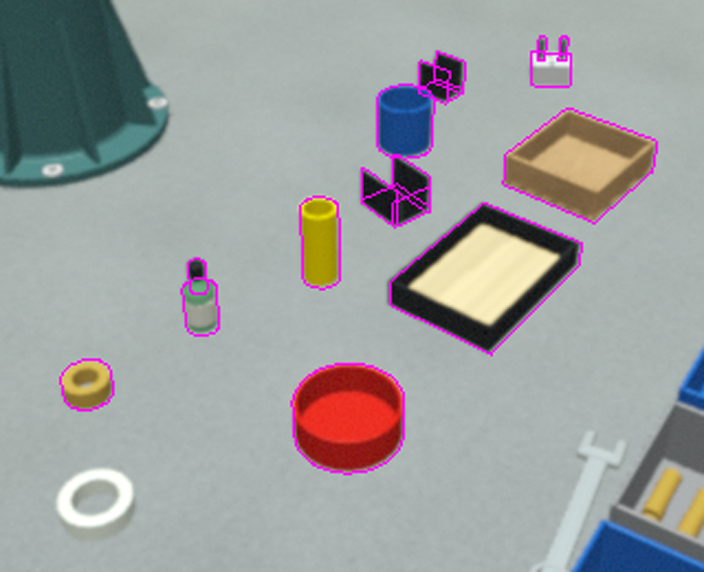

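```bash
cat > g.py <<'E'
# python3 g.py x y z psi_deg : shift/turn from the current pose; psi = world angle of the jaw axis (tool y), mod 180
import sys, numpy as np
from scipy.spatial.transform import Rotation as Ro
from plant import r
s=r.read_state(); R0=Ro.from_quat(s['tool_rot']); p0=np.array(s['tool_pos'])
y=R0.as_matrix()[:,1]; cur=np.degrees(np.arctan2(y[1],y[0]))
j1=np.degrees(s['qpos'][0])
print('t',round(s['time'],2),'pos',np.round(p0,4),'psi',round(cur,1),'w',round(s['grip_width']*1000,1),'F',np.round(s['force'],1),'q',np.round(s['qpos'],2))
a=list(map(float,sys.argv[1:]))
for i in range(0,len(a),4):
    x,yy,z,psi=a[i:i+4]
    j1t=np.degrees(np.arctan2(yy,x))
    psi=min((psi+180*k for k in range(-3,4)),key=lambda v:abs(j1t-v))
    p=np.radians(psi); ty=np.array([np.cos(p),np.sin(p),0]); tz=np.array([0,0,-1.]); M=np.c_[np.cross(ty,tz),ty,tz]
    d=R0.inv().apply(np.array([x,yy,z])-p0)/.025; t=np.degrees((R0.inv()*Ro.from_matrix(M)).as_rotvec())
    print(a[i:i+4],'->',' '.join(f'{v:.2f}' for v in d),' '.join(f'{v:.1f}' for v in t),'| j6~',round(j1t-psi))
E
python3 g.py .5 -.4 .22 0 .56 -.2 .22 0 .56 .0 .22 0 .3885 .1935 .16 0
```

```text
t 1.2 pos [ 0.2929 -0.6358  0.2139] psi -65.3 w 91.4 F [ 0.4  0.3 -0.7] q [-1.17  0.38  1.73 -0.    1.03 -0.03]
[0.5, -0.4, 0.22, 0.0] -> 11.47 -5.10 -0.24 -0.0 0.0 -65.3 | j6~ -39
[0.56, -0.2, 0.22, 0.0] -> 17.00 -11.36 -0.24 -0.0 0.0 -65.3 | j6~ -20
[0.56, 0.0, 0.22, 0.0] -> 20.35 -18.63 -0.24 -0.0 0.0 -65.3 | j6~ 0
[0.3885, 0.1935, 0.16, 0.0] -> 17.35 -28.53 2.16 -0.0 0.0 -65.3 | j6~ 26
```

{"op": "move_arm", "data": {"commands": "3 -1.5 -0.2 0 0 -11 91; 5 -2.5 -0.2 0 0 -22 91; 7.5 -3.5 -0.2 0 0 -32 91; 9.5 -4.5 -0.2 0 0 -43 91; 11.5 -5 -0.2 0 0 -53 91"}}

```text
time: 1.82
tool_pos: [0.5013, -0.4014, 0.2192]
tool_rot: [0.777, 0.63, 0.0, 0.0]
force: [0.6, -0.4, 0.1]
grip_width: 0.0907
```

```bash
python3 g.py .56 -.2 .22 0 .56 .0 .22 0 .3885 .1935 .16 0
```

```text
t 1.82 pos [ 0.5013 -0.4014  0.2192] psi -11.9 w 90.7 F [ 0.6 -0.4  0.1] q [-0.71  0.28  1.85  0.    1.   -0.5 ]
[0.56, -0.2, 0.22, 0.0] -> 8.37 0.63 -0.03 0.0 0.0 -11.9 | j6~ -20
[0.56, 0.0, 0.22, 0.0] -> 16.19 -1.02 -0.03 0.0 0.0 -11.9 | j6~ 0
[0.3885, 0.1935, 0.16, 0.0] -> 22.35 -9.33 2.36 0.0 0.0 -11.9 | j6~ 26
```

{"op": "move_arm", "data": {"commands": "2.5 0.2 0 0 0 -5 91; 5 0.4 0 0 0 -10 91; 7.5 0.5 0 0 0 -12 91; 10 0.3 0 0 0 -12 91; 12.5 -0.2 0 0 0 -12 91"}}

```text
time: 2.45
tool_pos: [0.5621, -0.0966, 0.2192]
tool_rot: [0.709, 0.706, 0.0, 0.0]
force: [1.3, 0.2, -0.4]
grip_width: 0.0911
```

```bash
python3 g.py .56 .0 .22 0 .3885 .1935 .16 0
```

```text
t 2.45 pos [ 0.5621 -0.0966  0.2192] psi -0.3 w 91.1 F [ 1.3  0.2 -0.4] q [-0.21  0.17  2.    0.    0.97 -0.21]
[0.56, 0.0, 0.22, 0.0] -> 3.86 -0.10 -0.03 0.0 0.0 -0.3 | j6~ 0
[0.3885, 0.1935, 0.16, 0.0] -> 11.57 -7.00 2.36 0.0 0.0 -0.3 | j6~ 26
```

{"op": "move_arm", "data": {"commands": "2.5 -0.2 0 0 0 0 91; 5 -1 0 0 0 0 91; 7 -2.5 0 0 0 0 91; 9 -4 0 0 0 0 91; 10.5 -5.5 0.5 0 0 0 91"}}

```text
time: 3.08
tool_pos: [0.4248, 0.1662, 0.2072]
tool_rot: [0.709, 0.706, 0.001, 0.0]
force: [0.5, -0.2, -0.3]
grip_width: 0.091
```

```bash
python3 g.py .3885 .1935 .14 0 .3885 .1935 .038 0
```

```text
t 3.08 pos [0.4248 0.1662 0.2072] psi -0.2 w 91.0 F [ 0.5 -0.2 -0.3] q [ 0.32 -0.01  2.22  0.    0.93  0.33]
[0.3885, 0.1935, 0.14, 0.0] -> 1.08 -1.46 2.69 0.1 -0.0 -0.2 | j6~ 26
[0.3885, 0.1935, 0.038, 0.0] -> 1.08 -1.47 6.77 0.1 -0.0 -0.2 | j6~ 26
```

{"op": "move_arm", "data": {"commands": "1.1 -1.5 1 0 0 0 91; 1.1 -1.5 2.7 0 0 0 91; 1.1 -1.5 4 0 0 0 91; 1.1 -1.5 4.8 0 0 0 91; 1.1 -1.5 4.8 0 0 0 91"}}

```text
time: 3.7
tool_pos: [0.3873, 0.1919, 0.0855]
tool_rot: [0.709, 0.706, -0.001, -0.0]
force: [-0.0, 0.8, 0.3]
grip_width: 0.0906
```

```bash
python3 g.py .3885 .1935 .038 0
```

```text
t 3.7 pos [0.3873 0.1919 0.0855] psi -0.3 w 90.6 F [-0.   0.8  0.3] q [ 0.41  0.18  2.31 -0.    0.65  0.41]
[0.3885, 0.1935, 0.038, 0.0] -> 0.07 0.05 1.90 -0.1 0.1 -0.3 | j6~ 26
```

{"op": "move_arm", "data": {"commands": "0.05 0.05 1 0 0 0 91; 0.05 0.05 1.9 0 0 0 91; 0.05 0.05 1.9 0 0 0 91; 0.05 0.05 1.9 0 0 0 60; 0.05 0.05 1.9 0 0 0 60"}}

```text
time: 4.32
tool_pos: [0.39, 0.1937, 0.04]
tool_rot: [0.709, 0.705, 0.001, 0.0]
force: [-0.2, -0.5, 0.3]
grip_width: 0.0741
```

{"op": "move_arm", "data": {"commands": "0 0 0 0 0 0 60; 0 0 0 0 0 0 60; 0 0 0 0 0 0 60; 0 0 0 0 0 0 60"}}

```text
time: 4.82
tool_pos: [0.3898, 0.1936, 0.0397]
tool_rot: [0.709, 0.706, 0.0, 0.0]
force: [-2.3, -0.9, 12.6]
grip_width: 0.0659
```

{"op": "move_arm", "data": {"commands": "0 0 -0.4 0 0 0 58; 0 0 -1.2 0 0 0 58; 0 0 -3 0 0 0 58; 0 0 -4.5 0 0 0 58; 0 0 -5 0 0 0 58"}}

```text
time: 5.45
tool_pos: [0.3903, 0.1939, 0.1664]
tool_rot: [0.709, 0.706, 0.002, 0.001]
force: [-0.2, 0.2, -0.7]
grip_width: 0.0662
```

```bash
python3 g.py .5915 -.2405 .17 0; python3 - <<'E'
from h import *
cv2.imwrite('pics/a1.png',np.hstack([cv2.resize(viewer.capture('top')[130:370,60:380],(400,300)),cv2.resize(viewer.capture('scene')[60:300,160:480],(400,300))]))
E
```

```text
t 5.45 pos [0.3903 0.1939 0.1664] psi -0.3 w 66.2 F [-0.2  0.2 -0.7] q [ 0.41  0.02  2.28 -0.    0.84  0.41]
[0.5915, -0.2405, 0.17, 0.0] -> -17.34 8.13 -0.14 0.2 -0.1 -0.3 | j6~ -22
```

View pics/a1.png

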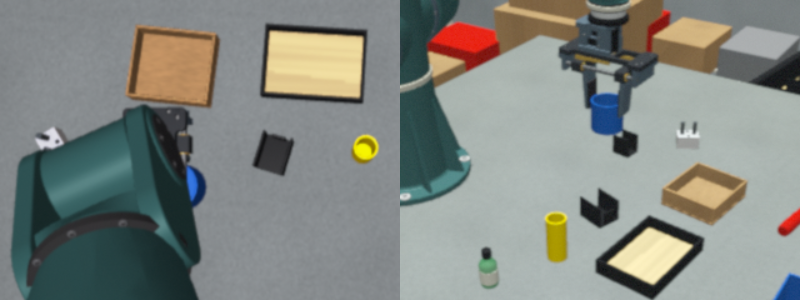

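{"op": "move_arm", "data": {"commands": "-1 1.7 -0.5 0 0 0 58; -2.5 3.5 -0.5 0 0 0 58; -4.5 5 -0.5 0 0 0 58; -6.5 6 -0.5 0 0 0 58; -9 6.7 -0.5 0 0 0 58"}}

```text
time: 6.18
tool_pos: [0.5553, -0.0316, 0.1745]
tool_rot: [0.709, 0.706, -0.001, -0.001]
force: [1.4, 0.8, -0.7]
grip_width: 0.0661
```

{"op": "move_arm", "data": {"commands": "-2 0.4 0 0 0 0 58; -4.5 0.8 0 0 0 0 58; -6.5 1.2 0 0 0 0 58; -7.8 1.4 0 0 0 0 58; -8.3 1.4 0 0 0 0 58"}}

```text
time: 6.8
tool_pos: [0.5885, -0.2389, 0.1743]
tool_rot: [0.709, 0.705, -0.0, -0.001]
force: [0.5, 0.7, -1.1]
grip_width: 0.0662
```

```bash
python3 g.py .5915 -.2405 .09 0 .5915 -.2405 .044 0; python3 - <<'E'
from h import *
cv2.imwrite('pics/a2.png',np.hstack([cv2.resize(viewer.capture('top')[80:320,300:620],(400,300)),cv2.resize(viewer.capture('scene')[160:400,160:480],(400,300))]))
E
```

```text
t 6.8 pos [ 0.5885 -0.2389  0.1743] psi -0.3 w 66.2 F [ 0.5  0.7 -1.1] q [-0.42  0.33  1.89 -0.    0.93 -0.42]
[0.5915, -0.2405, 0.09, 0.0] -> -0.07 0.13 3.37 -0.1 -0.1 -0.3 | j6~ -22
[0.5915, -0.2405, 0.044, 0.0] -> -0.07 0.13 5.21 -0.1 -0.1 -0.3 | j6~ -22
```

View pics/a2.png

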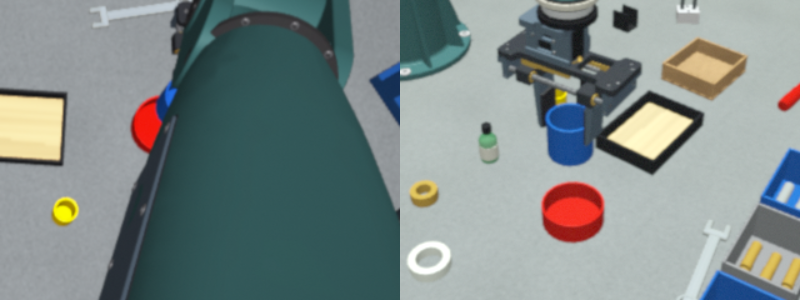

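{"op": "move_arm", "data": {"commands": "-0.05 0.12 2 0 0 0 58; -0.05 0.12 3.5 0 0 0 58; -0.05 0.12 4.5 0 0 0 58; -0.05 0.12 5 0 0 0 58; -0.05 0.12 5.15 0 0 0 58"}}

```text
time: 7.52
tool_pos: [0.5921, -0.2381, 0.0473]
tool_rot: [0.708, 0.706, -0.0, -0.0]
force: [-0.1, 0.8, -1.4]
grip_width: 0.0664
```

```bash
python3 g.py .5915 -.2405 .044 0; python3 - <<'E'
from h import *
cv2.imwrite('pics/a3.png',cv2.resize(viewer.capture('scene')[220:400,200:440],(800,600)))
E
```

```text
t 7.53 pos [ 0.5921 -0.2381  0.0473] psi -0.2 w 66.4 F [-0.1  0.8 -1.4] q [-0.42  0.51  1.91  0.    0.72 -0.42]
[0.5915, -0.2405, 0.044, 0.0] -> -0.10 -0.02 0.13 -0.0 -0.0 -0.2 | j6~ -22
```

View pics/a3.png

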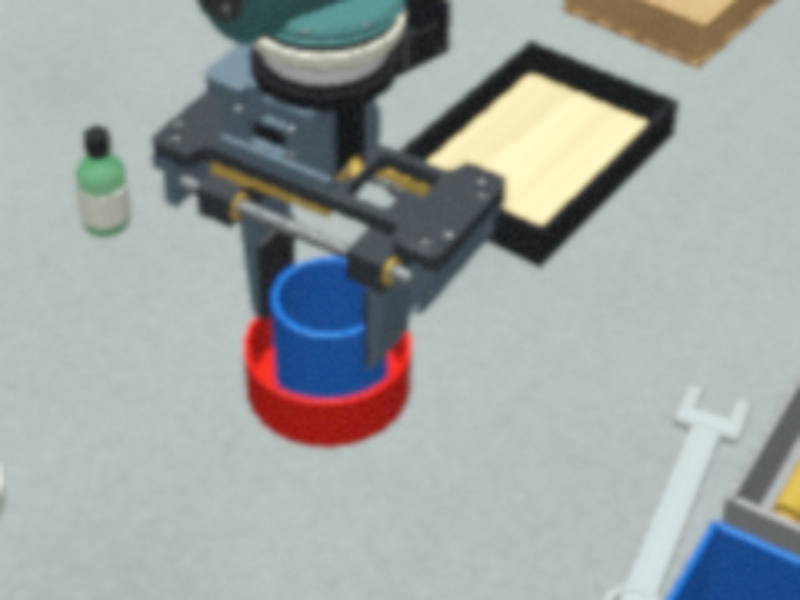

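Blue is inside the red pot, fingers above the red rim. Lower ~2.5 mm more and release.

{"op": "move_arm", "data": {"commands": "-0.1 0 0.1 0 0 0 58; -0.1 0 0.1 0 0 0 58; -0.1 0 0.1 0 0 0 74; -0.1 0 0.1 0 0 0 90; -0.1 0 0.1 0 0 0 90"}}

```text
time: 8.2
tool_pos: [0.5923, -0.2414, 0.0453]
tool_rot: [0.709, 0.705, 0.0, 0.0]
force: [0.4, 0.3, 0.5]
grip_width: 0.0892
```

{"op": "move_arm", "data": {"commands": "0 0 0 0 0 0 91; 0 0 0 0 0 0 91; 0 0 -1.5 0 0 0 91; 0 0 -4 0 0 0 91; 0 0 -6 0 0 0 91"}}

```text
time: 8.82
tool_pos: [0.5924, -0.2414, 0.1974]
tool_rot: [0.709, 0.706, 0.0, 0.0]
force: [-0.1, 0.0, 1.2]
grip_width: 0.0907
```

```bash
python3 g.py .5 -.12 .2 0 .448 -.0725 .15 0  .448 -.0725 .064 0; python3 - <<'E'
from h import *
cv2.imwrite('pics/a4.png',cv2.resize(viewer.capture('scene')[180:420,160:480],(800,600)))
E
```

```text
t 8.82 pos [ 0.5924 -0.2414  0.1974] psi -0.3 w 90.7 F [-0.1  0.   1.2] q [-0.42  0.31  1.87  0.    0.97 -0.42]
[0.5, -0.12, 0.2, 0.0] -> 4.84 -3.72 -0.11 0.0 0.0 -0.3 | j6~ -13
[0.448, -0.0725, 0.15, 0.0] -> 6.73 -5.81 1.89 0.0 0.0 -0.3 | j6~ -9
[0.448, -0.0725, 0.064, 0.0] -> 6.73 -5.81 5.33 0.0 0.0 -0.3 | j6~ -9
```

View pics/a4.png

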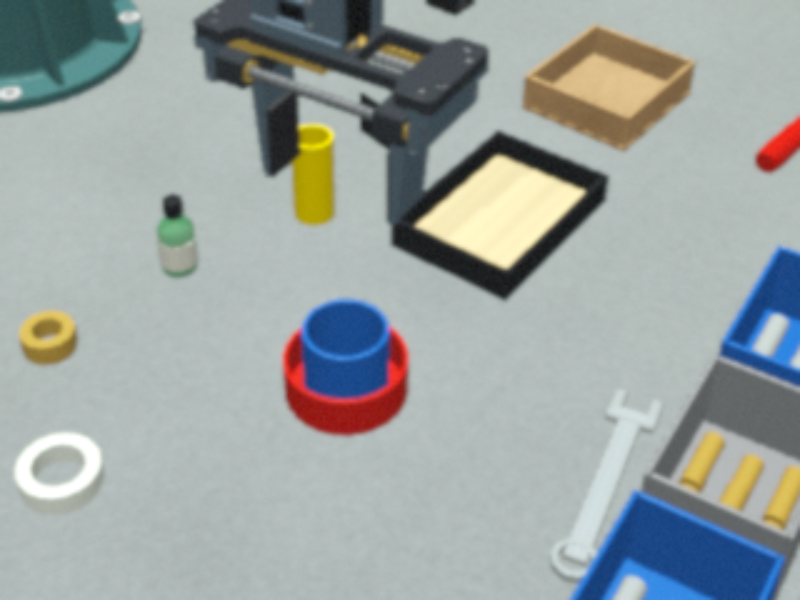

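{"op": "move_arm", "data": {"commands": "1.7 -1.4 0 0 0 0 91; 3.4 -2.8 0 0 0 0 91; 5 -4.2 0 0 0 0 91; 6.3 -5.3 0.5 0 0 0 91; 6.75 -5.8 1.5 0 0 0 91"}}

```text
time: 9.5
tool_pos: [0.4471, -0.0707, 0.1578]
tool_rot: [0.708, 0.706, 0.001, 0.001]
force: [1.6, 0.0, 0.2]
grip_width: 0.091
```

{"op": "move_arm", "data": {"commands": "0 0 0.5 0 0 0 80; 0 0 1 0 0 0 70; 0 0 1 0 0 0 65; 0 0 1 0 0 0 65; 0 0 1 0 0 0 65"}}

```text
time: 10.12
tool_pos: [0.4485, -0.0722, 0.1331]
tool_rot: [0.709, 0.705, 0.0, 0.0]
force: [0.4, 0.4, -0.6]
grip_width: 0.0652
```

```bash
python3 g.py .448 -.0725 .064 0; python3 - <<'E'
from h import *
cv2.imwrite('pics/a5.png',cv2.resize(viewer.capture('scene')[160:310,200:400],(800,600)))
E
```

```text
t 10.12 pos [ 0.4485 -0.0722  0.1331] psi -0.3 w 65.2 F [ 0.4  0.4 -0.6] q [-0.21  0.12  2.26  0.    0.77 -0.21]
[0.448, -0.0725, 0.064, 0.0] -> -0.01 -0.02 2.76 0.0 0.0 -0.3 | j6~ -9
```

View pics/a5.png

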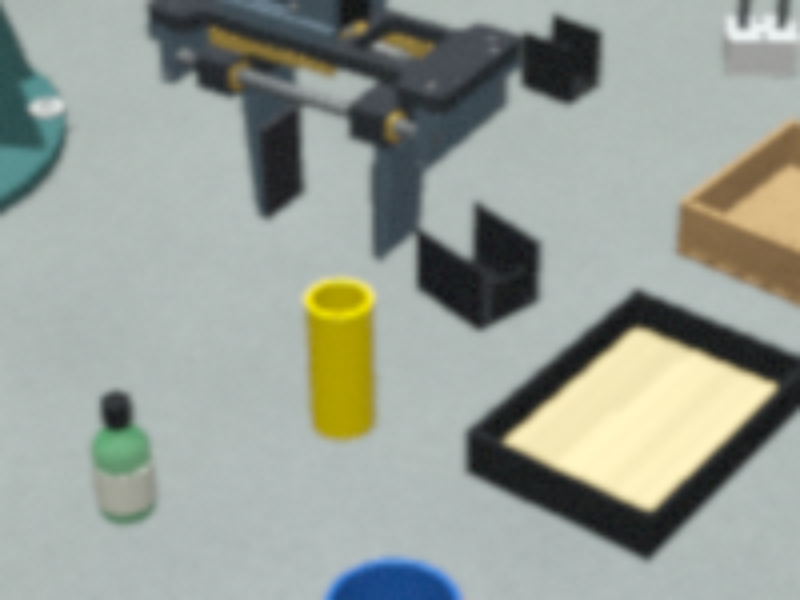

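{"op": "move_arm", "data": {"commands": "0 0 1.2 0 0 0 65; 0 0 2.2 0 0 0 65; 0 0 2.8 0 0 0 65; 0 0 2.8 0 0 0 45; 0 0 2.8 0 0 0 32"}}

```text
time: 10.8
tool_pos: [0.4486, -0.0721, 0.0634]
tool_rot: [0.709, 0.706, 0.0, 0.0]
force: [1.1, -0.6, -0.8]
grip_width: 0.0479
```

{"op": "move_arm", "data": {"commands": "0 0 0 0 0 0 32; 0 0 0 0 0 0 32; 0 0 0 0 0 0 32; 0 0 0 0 0 0 32"}}

```text
time: 11.3
tool_pos: [0.4486, -0.0721, 0.0634]
tool_rot: [0.709, 0.706, 0.0, 0.0]
force: [-1.0, 0.2, 8.4]
grip_width: 0.0365
```

{"op": "move_arm", "data": {"commands": "0 0 -0.4 0 0 0 30; 0 0 -1.2 0 0 0 30; 0 0 -3 0 0 0 30; 0 0 -4.5 0 0 0 30; 0 0 -5.2 0 0 0 30"}}

```text
time: 11.92
tool_pos: [0.4487, -0.0721, 0.1954]
tool_rot: [0.709, 0.705, 0.001, 0.001]
force: [0.8, -0.0, -1.6]
grip_width: 0.036
```

```bash
python3 g.py .5915 -.2405 .19 0; python3 m.py
```

```text
t 11.93 pos [ 0.4487 -0.0721  0.1954] psi -0.3 w 36.0 F [ 0.8 -0.  -1.6] q [-0.21  0.01  2.23  0.    0.9  -0.21]
[0.5915, -0.2405, 0.19, 0.0] -> -6.71 5.74 0.24 0.2 0.0 -0.3 | j6~ -22
bracket_long top [(0.79, [276.0, 252.0], 799)]
bracket_long scene [(0.96, [319.0, 229.0], 660)]
bracket_short top [(0.7, [298.0, 176.0], 3392), (0.67, [153.0, 295.0], 589), (0.63, [435.0, 174.0], 691)]
bracket_short scene [(0.8, [340.0, 175.0], 341)]
pin_block top [(0.73, [437.0, 170.0], 636), (0.62, [106.0, 246.0], 584)]
pin_block scene [(0.58, [389.0, 170.0], 303)]
pot_medium top [(0.77, [435.0, 173.0], 701), (0.72, [482.0, 292.0], 329)]
pot_medium scene [(0.74, [297.0, 318.0], 1281), (0.64, [231.0, 274.0], 396), (0.29, [403.0, 213.0], 2246)]
pot_small top []
pot_small scene [(0.74, [284.0, 203.0], 626)]
pot_large top [(0.69, [196.0, 185.0], 4123), (0.59, [417.0, 165.0], 251)]
pot_large scene [(0.71, [299.0, 339.0], 1027)]
tray top [(0.62, [298.0, 178.0], 3358)]
tray scene [(0.87, [358.0, 262.0], 3436)]
carton top [(0.57, [193.0, 185.0], 4177)]
carton scene [(0.65, [406.0, 214.0], 2293)]
bottle top []
bottle scene [(0.71, [229.0, 275.0], 411)]
ring_gauge top [(0.81, [480.0, 288.0], 352)]
ring_gauge scene [(0.98, [178.0, 314.0], 430)]
13.025
```

```bash
python3 - <<'E'
from h import *
cv2.imwrite('pics/a6.png',cv2.resize(viewer.capture('scene')[120:360,180:500],(800,600)))
E
```

```text
(no output)
```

View pics/a6.png

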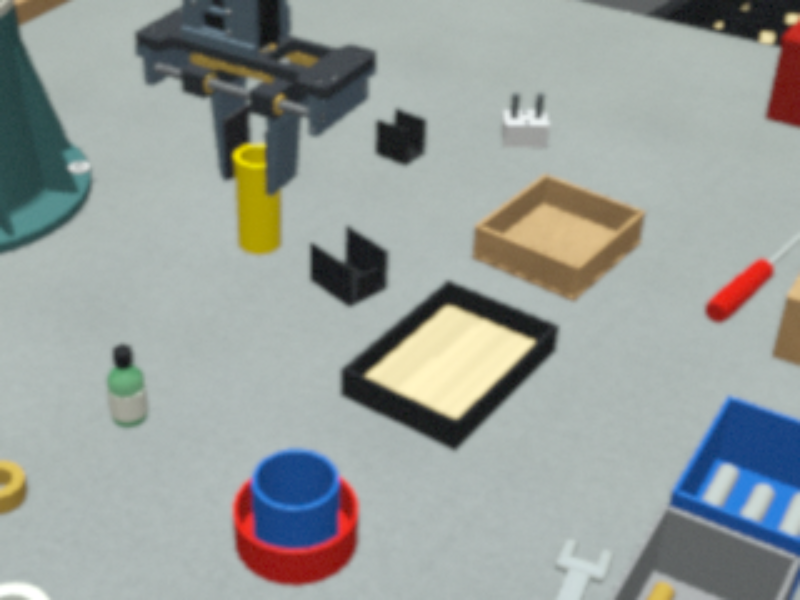

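```bash
python3 - <<'E'
from h import *
im=viewer.capture('scene')
for xy,col in(((.4487,-.0721),(255,0,255)),):
  for q in sil('pot_small',*xy,0,.132,'scene',None): cv2.polylines(im,[np.round(q*16).astype(int)],True,col,1,shift=4)
cv2.imwrite('pics/a7.png',cv2.resize(im[150:240,240:360],(800,600),interpolation=cv2.INTER_CUBIC))
import pickle
R=pickle.load(open('R.pkl','rb'))
print(fit('pot_medium',{'scene':R['pot_medium']['scene']},z=.004), )
E
```

```text
(np.float64(0.5870708790593866), np.float64(-0.23373022791055856), np.float64(0.07558590401020235), np.float64(0.1769350336269882))
```

View pics/a7.png

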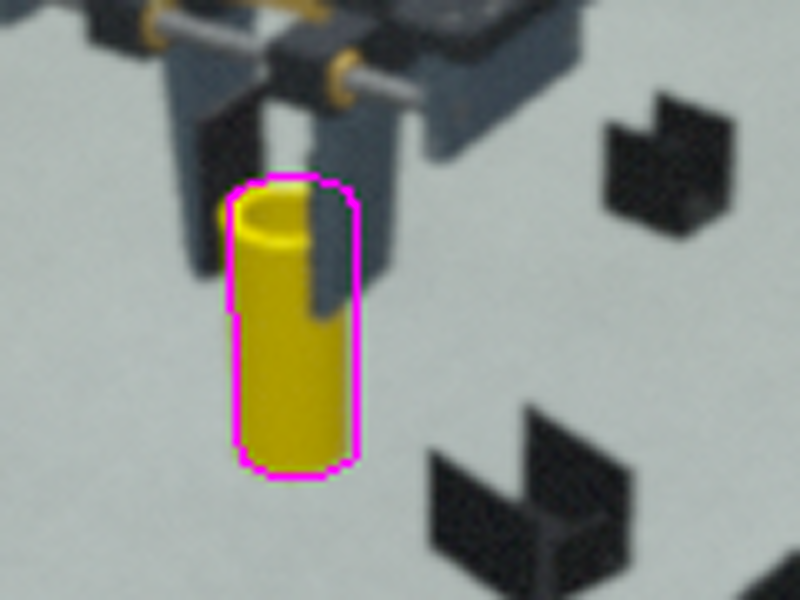

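{"op": "move_arm", "data": {"commands": "-1.3 1.1 0 0 0 0 30; -3 2.6 0 0 0 0 30; -4.7 4.1 0 0 0 0 30; -6 5.2 0 0 0 0 30; -6.7 5.75 0 0 0 0 30"}}

```text
time: 13.75
tool_pos: [0.5921, -0.2418, 0.1924]
tool_rot: [0.709, 0.705, 0.0, 0.0]
force: [0.4, -0.1, -0.5]
grip_width: 0.0361
```

```bash
python3 g.py .592 -.240 .14 0 .592 -.240 .073 0; python3 - <<'E'
from h import *
cv2.imwrite('pics/a8.png',cv2.resize(viewer.capture('scene')[180:360,200:440],(800,600)))
E
```

```text
t 13.75 pos [ 0.5921 -0.2418  0.1924] psi -0.3 w 36.1 F [ 0.4 -0.1 -0.5] q [-0.42  0.31  1.87 -0.    0.96 -0.42]
[0.592, -0.24, 0.14, 0.0] -> 0.07 -0.01 2.10 0.0 0.0 -0.3 | j6~ -22
[0.592, -0.24, 0.073, 0.0] -> 0.07 -0.01 4.78 0.0 0.0 -0.3 | j6~ -22
```

View pics/a8.png

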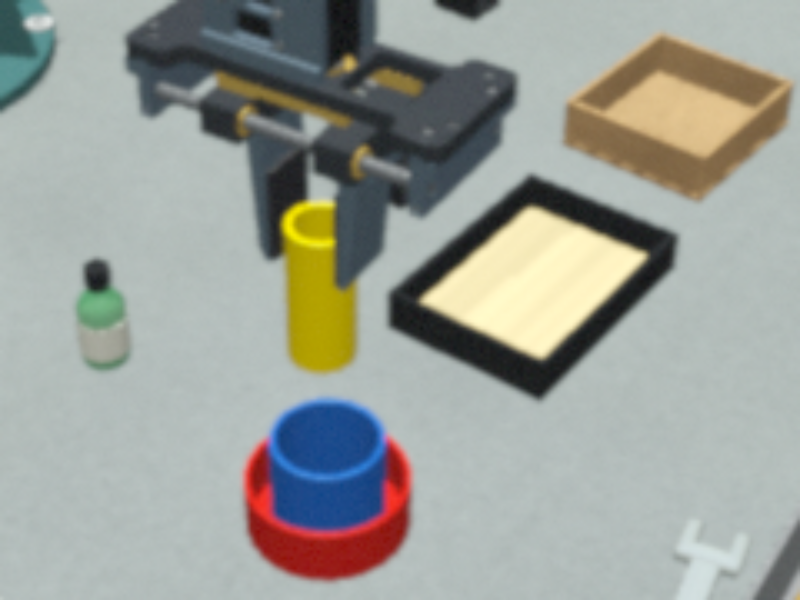

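{"op": "move_arm", "data": {"commands": "0.07 0 1.5 0 0 0 30; 0.07 0 2.3 0 0 0 30; 0.07 0 2.6 0 0 0 30; 0.07 0 2.6 0 0 0 30"}}

```text
time: 14.3
tool_pos: [0.591, -0.2383, 0.1278]
tool_rot: [0.709, 0.706, -0.0, -0.0]
force: [-0.4, -0.4, -0.7]
grip_width: 0.0359
```

```bash
python3 g.py .592 -.240 .073 0; python3 - <<'E'
from h import *
cv2.imwrite('pics/a9.png',cv2.resize(viewer.capture('scene')[220:370,210:410],(800,600)))
E
```

```text
t 14.3 pos [ 0.591  -0.2383  0.1278] psi -0.3 w 35.9 F [-0.4 -0.4 -0.7] q [-0.42  0.39  1.9   0.    0.85 -0.42]
[0.592, -0.24, 0.073, 0.0] -> -0.07 0.04 2.19 -0.0 -0.0 -0.3 | j6~ -22
```

View pics/a9.png

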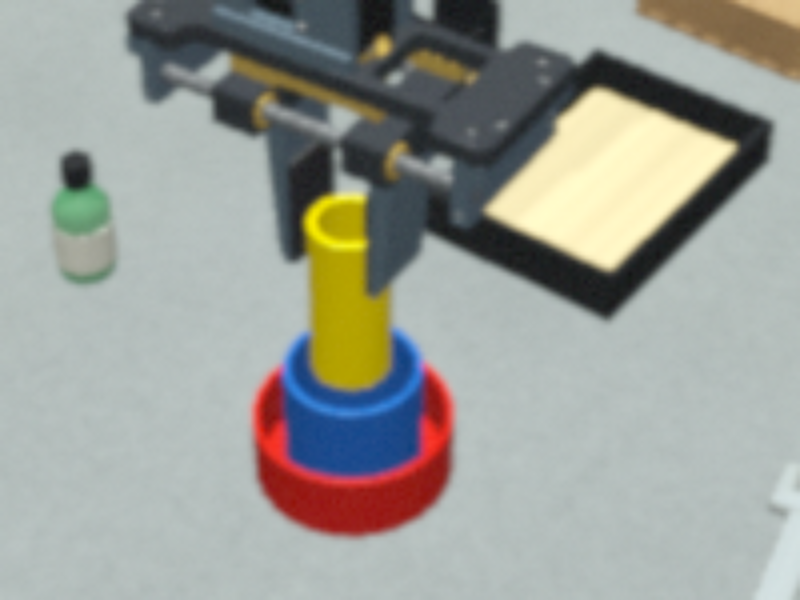

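Yellow is over blue's mouth and entering centrally (base at ~z 64). Continue down.

{"op": "move_arm", "data": {"commands": "-0.05 0.04 0.8 0 0 0 30; -0.05 0.04 1.5 0 0 0 30; -0.05 0.04 2 0 0 0 30; -0.05 0.04 2.18 0 0 0 30; -0.05 0.04 2.18 0 0 0 30"}}

```text
time: 14.98
tool_pos: [0.592, -0.2396, 0.0729]
tool_rot: [0.709, 0.705, -0.0, -0.0]
force: [-0.3, -0.2, -0.1]
grip_width: 0.0362
```

```bash
python3 g.py .592 -.240 .0715 0; python3 - <<'E'
from h import *
cv2.imwrite('pics/a10.png',cv2.resize(viewer.capture('scene')[220:370,210:410],(800,600)))
E
```

```text
t 14.97 pos [ 0.592  -0.2396  0.0729] psi -0.3 w 36.2 F [-0.3 -0.2 -0.1] q [-0.42  0.48  1.91  0.    0.76 -0.42]
[0.592, -0.24, 0.0715, 0.0] -> -0.02 0.00 0.06 -0.0 -0.0 -0.3 | j6~ -22
```

View pics/a10.png

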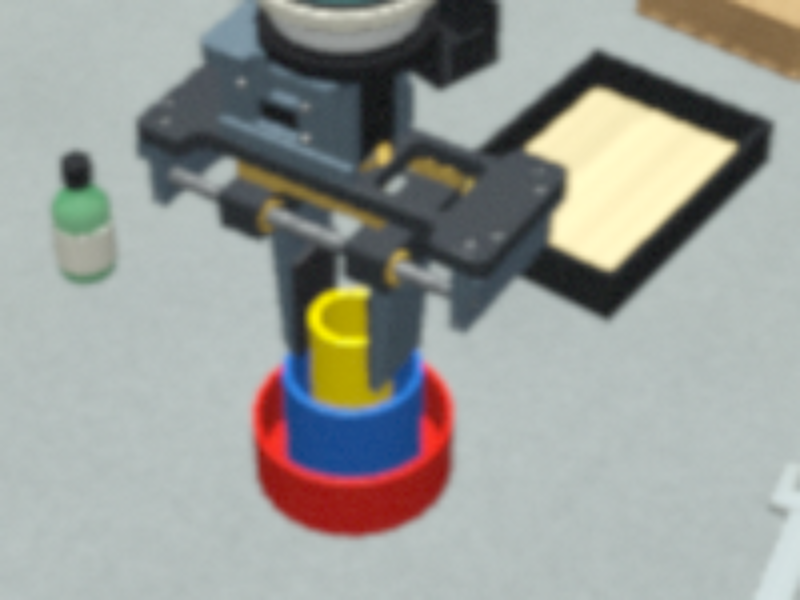

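{"op": "move_arm", "data": {"commands": "0 0 0.04 0 0 0 40; 0 0 0.04 0 0 0 48; 0 0 0.04 0 0 0 60; 0 0 0 0 0 0 65; 0 0 0 0 0 0 65"}}

```text
time: 15.65
tool_pos: [0.5921, -0.2397, 0.0734]
tool_rot: [0.709, 0.705, 0.0, 0.0]
force: [1.1, -0.5, 0.7]
grip_width: 0.0647
```

{"op": "move_arm", "data": {"commands": "0 0 0 0 0 0 75; 0 0 -0.8 0 0 0 75; 0 0 -2 0 0 0 75; 0 0 -4 0 0 0 80; 0 0 -5 0 0 0 80"}}

```text
time: 16.27
tool_pos: [0.593, -0.2401, 0.2024]
tool_rot: [0.709, 0.705, 0.001, 0.002]
force: [1.2, -0.4, 0.3]
grip_width: 0.0803
```

```bash
python3 g.py .5 .0 .19 71 .448 .0735 .14 71 .448 .0735 .012 71; python3 - <<'E'
from h import *
cv2.imwrite('pics/a11.png',cv2.resize(viewer.capture('scene')[220:370,210:410],(800,600)))
E
```

```text
t 16.27 pos [ 0.593  -0.2401  0.2024] psi -0.3 w 80.3 F [ 1.2 -0.4  0.3] q [-0.42  0.3   1.87  0.    0.97 -0.42]
[0.5, 0.0, 0.19, 71.0] -> 9.59 -3.77 0.47 0.1 0.2 -71.3 | j6~ -71
[0.448, 0.0735, 0.14, 71.0] -> 12.52 -5.87 2.46 0.1 0.2 -71.3 | j6~ -62
[0.448, 0.0735, 0.012, 71.0] -> 12.53 -5.88 7.58 0.1 0.2 -71.3 | j6~ -62
```

View pics/a11.png

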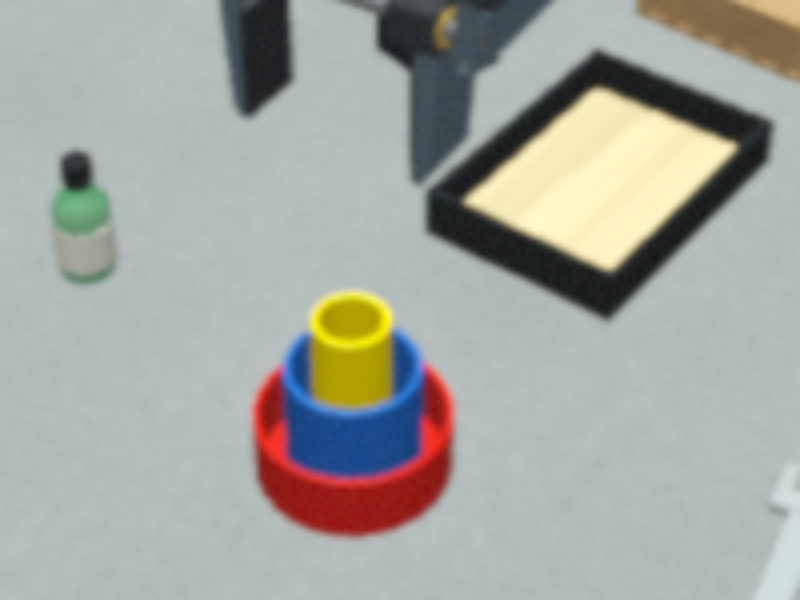

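{"op": "move_arm", "data": {"commands": "2.2 -0.8 0 0 0 -10 80; 4.5 -1.7 0 0 0 -20 80; 6.7 -2.6 0 0 0 -30 80; 9 -3.6 0 0 0 -40 80; 11 -4.7 0 0 0 -50 80"}}

```text
time: 16.95
tool_pos: [0.4749, 0.0376, 0.1991]
tool_rot: [0.341, 0.94, 0.0, 0.001]
force: [0.4, -0.3, -0.6]
grip_width: 0.0799
```

```bash
python3 g.py .449 .0735 .12 71 .448 .0735 .012 71
```

```text
t 16.95 pos [0.4749 0.0376 0.1991] psi 50.1 w 79.9 F [ 0.4 -0.3 -0.6] q [ 0.03  0.04  2.19  0.    0.91 -0.84]
[0.449, 0.0735, 0.12, 71.0] -> 1.72 0.43 3.16 0.0 0.1 -20.9 | j6~ -62
[0.448, 0.0735, 0.012, 71.0] -> 1.76 0.40 7.48 0.0 0.1 -20.9 | j6~ -62
```

{"op": "move_arm", "data": {"commands": "1.72 0.42 0.5 0 0 -11 80; 1.72 0.42 2 0 0 -21 80; 1.72 0.42 3.5 0 0 -21 80; 1.72 0.42 4 0 0 -21 76; 1.72 0.42 4 0 0 -21 74"}}

```text
time: 17.58
tool_pos: [0.4498, 0.0716, 0.0984]
tool_rot: [0.168, 0.986, -0.0, -0.0]
force: [-0.1, 0.0, 1.8]
grip_width: 0.074
```

```bash
python3 g.py .449 .0735 .012 71; python3 - <<'E'
from h import *
cv2.imwrite('pics/a12.png',np.hstack([cv2.resize(viewer.capture('top')[190:310,220:340],(400,400)),cv2.resize(viewer.capture('scene')[160:280,260:380],(400,400))]))
E
```

```text
t 17.57 pos [0.4498 0.0716 0.0984] psi 70.7 w 74.0 F [-0.1  0.   1.8] q [ 0.11  0.19  2.26 -0.    0.69 -1.13]
[0.449, 0.0735, 0.012, 71.0] -> 0.05 0.06 3.46 -0.0 -0.0 -0.3 | j6~ -62
```

View pics/a12.png

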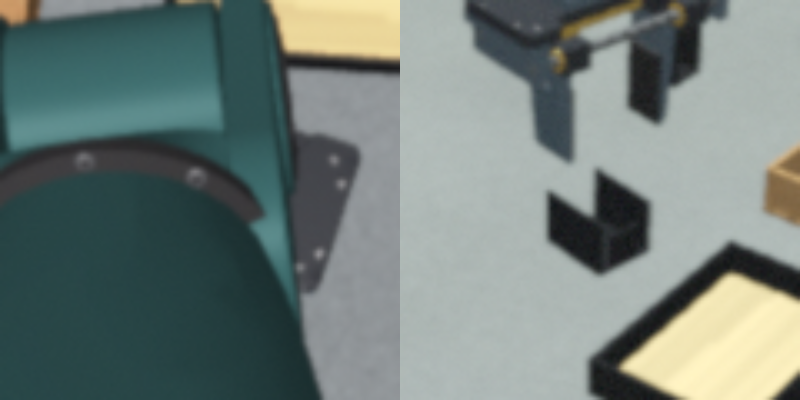

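{"op": "move_arm", "data": {"commands": "0.05 0.06 1 0 0 0 74; 0.05 0.06 2.2 0 0 0 74; 0.05 0.06 3.1 0 0 0 74; 0.05 0.06 3.45 0 0 0 74; 0.05 0.06 3.45 0 0 0 60"}}

```text
time: 18.3
tool_pos: [0.4495, 0.0735, 0.0125]
tool_rot: [0.167, 0.986, 0.0, 0.0]
force: [0.2, -0.4, 0.7]
grip_width: 0.0668
```

{"op": "move_arm", "data": {"commands": "0 0 0 0 0 0 44; 0 0 0 0 0 0 44; 0 0 0 0 0 0 44; 0 0 0 0 0 0 44; 0 0 0 0 0 0 44"}}

```text
time: 18.92
tool_pos: [0.4497, 0.0736, 0.0128]
tool_rot: [0.167, 0.986, 0.0, 0.001]
force: [-2.8, -0.3, 9.5]
grip_width: 0.0501
```

{"op": "move_arm", "data": {"commands": "0 0 -0.4 0 0 0 44; 0 0 -1.2 0 0 0 44; 0 0 -3 0 0 0 44; 0 0 -4.5 0 0 0 44; 0 0 -5 0 0 0 44"}}

```text
time: 19.55
tool_pos: [0.45, 0.0736, 0.1394]
tool_rot: [0.167, 0.986, 0.001, 0.002]
force: [-0.8, -0.1, -0.4]
grip_width: 0.0505
```

```bash
python3 - <<'E'
from h import *
cv2.imwrite('pics/a13.png',cv2.resize(viewer.capture('scene')[120:270,230:430],(800,600)))
a=np.radians(-5.1);R=np.array([[np.cos(a),-np.sin(a)],[np.sin(a),np.cos(a)]]);T=np.array([.5985,.004])
for y in(-.037,.043): print(T+R@[0,y])
E
python3 g.py .5952 -.0329 .13 -5.1  .5952 -.0329 .018 -5.1
```

```text
[ 0.59521091 -0.03285352]
[0.60232245 0.04682977]
t 19.6 pos [0.4502 0.0736 0.1396] psi 70.7 w 50.0 F [ 1.7  0.5 -0.3] q [ 0.11  0.11  2.25  0.    0.78 -1.12]
[0.5952, -0.0329, 0.13, -5.1] -> -6.88 -2.11 0.40 0.2 0.1 75.8 | j6~ 2
[0.5952, -0.0329, 0.018, -5.1] -> -6.86 -2.12 4.88 0.2 0.1 75.8 | j6~ 2
```

View pics/a13.png

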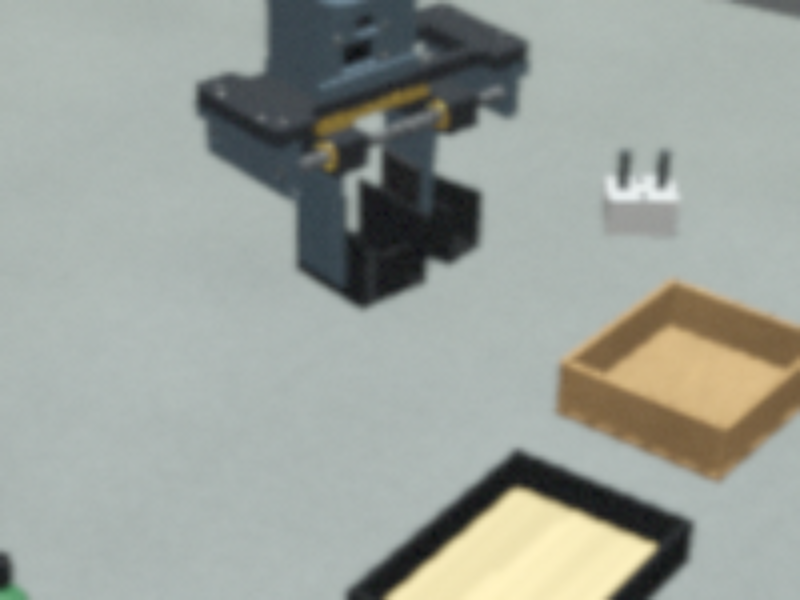

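{"op": "move_arm", "data": {"commands": "-1 -0.3 0 0 0 10 44; -2.2 -0.7 0 0 0 20 44; -3.5 -1 0 0 0 30 44; -5 -1.5 0 0 0 40 44; -6 -1.8 0 0 0 50 44"}}

```text
time: 20.23
tool_pos: [0.5763, -0.0194, 0.1355]
tool_rot: [0.571, 0.821, -0.0, -0.001]
force: [0.2, 0.7, -1.0]
grip_width: 0.0499
```

```bash
python3 g.py .5952 -.0329 .09 -5.1
```

```text
t 20.23 pos [ 0.5763 -0.0194  0.1355] psi 20.4 w 49.9 F [ 0.2  0.7 -1. ] q [-0.07  0.3   2.02 -0.    0.83 -0.43]
[0.5952, -0.0329, 0.09, -5.1] -> -0.77 0.52 1.82 -0.1 -0.0 25.5 | j6~ 2
```

{"op": "move_arm", "data": {"commands": "-0.4 0.3 0 0 0 10 44; -0.77 0.5 0 0 0 20 44; -0.77 0.52 0.7 0 0 25.5 44; -0.77 0.52 1.5 0 0 25.5 44; -0.77 0.52 1.8 0 0 25.5 44"}}

```text
time: 20.85
tool_pos: [0.5934, -0.0317, 0.0896]
tool_rot: [0.735, 0.678, -0.001, -0.001]
force: [0.5, -0.6, -0.8]
grip_width: 0.0501
```

```bash
python3 - <<'E'
from h import *
cv2.imwrite('pics/a14.png',cv2.resize(viewer.capture('scene')[190:310,280:440],(800,600)))
E
python3 g.py .5952 -.0329 .0182 -5.1
```

```text
t 20.9 pos [ 0.5934 -0.0317  0.0895] psi -4.6 w 50.1 F [-1.4 -0.6 -2.5] q [-0.09  0.39  1.99  0.    0.76 -0.01]
[0.5952, -0.0329, 0.0182, -5.1] -> -0.04 0.08 2.85 -0.2 -0.0 0.5 | j6~ 2
```

View pics/a14.png

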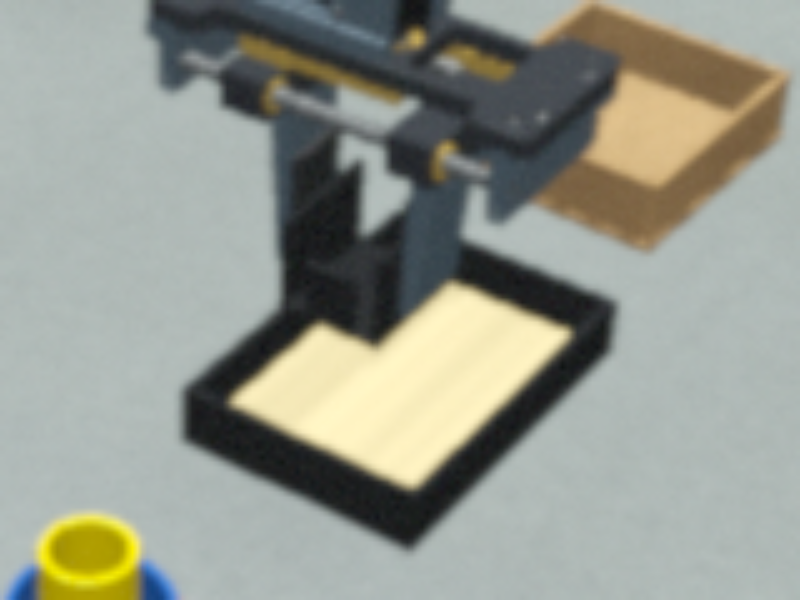

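{"op": "move_arm", "data": {"commands": "-0.04 0.08 1 0 0 0.5 44; -0.04 0.08 1.9 0 0 0.5 44; -0.04 0.08 2.5 0 0 0.5 44; -0.04 0.08 2.75 0 0 0.5 44; -0.04 0.08 2.8 0 0 0.5 44"}}

```text
time: 21.52
tool_pos: [0.5968, -0.033, 0.022]
tool_rot: [0.739, 0.674, 0.0, 0.0]
force: [-0.2, -0.6, -1.2]
grip_width: 0.0504
```

```bash
python3 g.py .5952 -.0329 .0182 -5.1
```

```text
t 21.52 pos [ 0.5968 -0.033   0.022 ] psi -5.2 w 50.4 F [-0.2 -0.6 -1.2] q [-0.09  0.51  1.99  0.    0.64 -0.  ]
[0.5952, -0.0329, 0.0182, -5.1] -> -0.00 -0.07 0.15 0.0 -0.0 -0.1 | j6~ 2
```

{"op": "move_arm", "data": {"commands": "0 -0.05 0.12 0 0 0 44; 0 -0.05 0.14 0 0 0 44; 0 -0.05 0.14 0 0 0 54; 0 -0.05 0.14 0 0 0 66; 0 -0.05 0.14 0 0 0 68"}}

```text
time: 22.15
tool_pos: [0.5956, -0.0329, 0.0186]
tool_rot: [0.739, 0.674, 0.0, 0.0]
force: [-0.4, -0.1, -0.2]
grip_width: 0.0672
```

{"op": "move_arm", "data": {"commands": "0 0 0 0 0 0 68; 0 0 -0.5 0 0 0 68; 0 0 -2 0 0 0 68; 0 0 -4 0 0 0 68; 0 0 -6 0 0 0 68"}}

```text
time: 22.78
tool_pos: [0.5953, -0.0329, 0.1707]
tool_rot: [0.739, 0.674, 0.0, 0.0]
force: [0.7, -0.7, -0.1]
grip_width: 0.068
```

```bash
python3 - <<'E'
from h import *
cv2.imwrite('pics/a15.png',cv2.resize(viewer.capture('scene')[190:310,280:440],(800,600)))
E
python3 g.py .364 .3252 .15 82  .364 .3252 .012 82
```

```text
t 22.82 pos [ 0.5984 -0.0331  0.1773] psi -5.3 w 68.0 F [6.7 0.1 6.7] q [-0.09  0.27  1.96  0.    0.9  -0.  ]
[0.364, 0.3252, 0.15, 82.0] -> 13.41 -10.66 1.01 0.4 0.3 -87.3 | j6~ -40
[0.364, 0.3252, 0.012, 82.0] -> 13.41 -10.70 6.53 0.4 0.3 -87.3 | j6~ -40
```

View pics/a15.png

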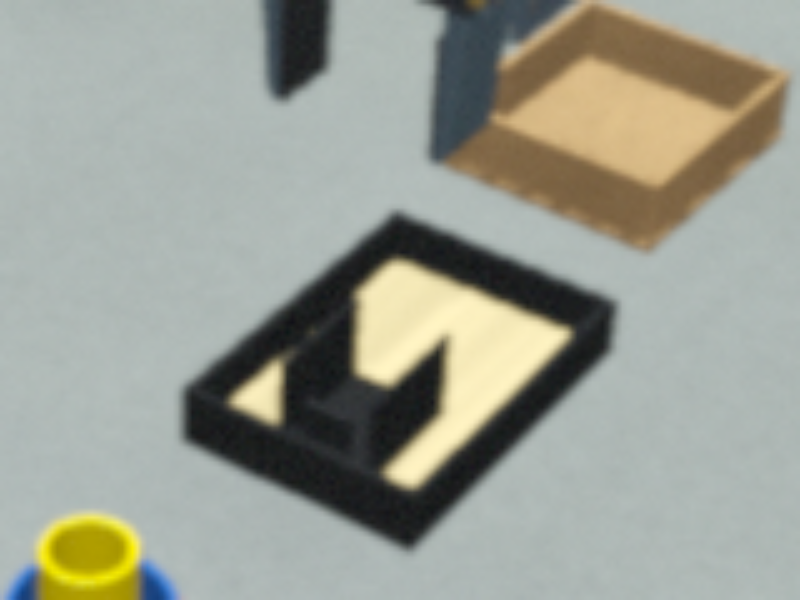

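{"op": "move_arm", "data": {"commands": "1.7 -1.3 -0.5 0 0 -10 68; 3.5 -2.6 -0.5 0 0 -20 68; 5.2 -4 -0.5 0 0 -30 68; 7 -5.4 -0.5 0 0 -40 68; 8.8 -6.8 -0.5 0 0 -51 68"}}

```text
time: 23.45
tool_pos: [0.4453, 0.2031, 0.1817]
tool_rot: [0.376, 0.927, 0.0, 0.0]
force: [1.1, 0.7, -0.4]
grip_width: 0.0682
```

```bash
python3 g.py .364 .3252 .15 82  .364 .3252 .012 82
```

```text
t 23.45 pos [0.4453 0.2031 0.1817] psi 45.8 w 68.2 F [ 1.1  0.7 -0.4] q [ 0.38  0.09  2.17  0.    0.88 -0.42]
[0.364, 0.3252, 0.15, 82.0] -> 5.74 1.23 1.27 0.0 0.0 -36.2 | j6~ -40
[0.364, 0.3252, 0.012, 82.0] -> 5.74 1.23 6.79 0.0 0.0 -36.2 | j6~ -40
```

{"op": "move_arm", "data": {"commands": "1.7 0.4 0 0 0 -10 68; 3.5 0.8 0 0 0 -20 66; 5 1.1 0.5 0 0 -30 66; 5.74 1.23 2 0 0 -36 66; 5.74 1.23 3 0 0 -36 66"}}

```text
time: 24.08
tool_pos: [0.3646, 0.3251, 0.1053]
tool_rot: [0.072, 0.997, 0.0, 0.0]
force: [0.6, 0.7, -0.2]
grip_width: 0.0661
```

```bash
python3 - <<'E'
from h import *
cv2.imwrite('pics/a16.png',cv2.resize(viewer.capture('scene')[100:220,260:420],(800,600)))
E
python3 g.py .364 .3252 .012 82
```

```text
t 24.12 pos [0.3637 0.3238 0.1028] psi 81.6 w 65.9 F [-3.5 -2.3 -2.7] q [ 0.68  0.23  2.2   0.    0.72 -0.74]
[0.364, 0.3252, 0.012, 82.0] -> -0.01 0.07 3.63 -0.1 -0.1 -0.4 | j6~ -40
```

View pics/a16.png

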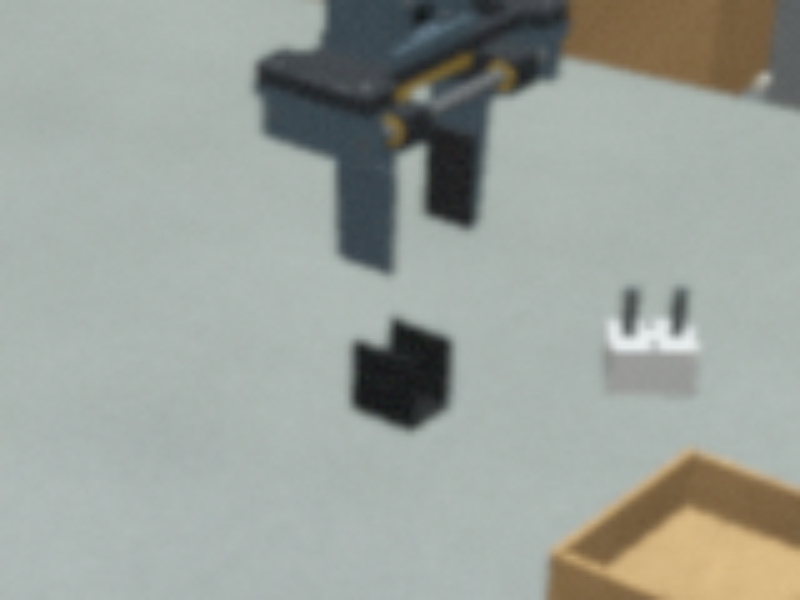

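{"op": "move_arm", "data": {"commands": "0 0.02 1 0 0 0 66; 0 0.02 2.2 0 0 0 66; 0 0.02 3.3 0 0 0 66; 0 0.02 3.7 0 0 0 66; 0 0.02 3.7 0 0 0 50"}}

```text
time: 24.75
tool_pos: [0.3658, 0.3248, 0.0138]
tool_rot: [0.074, 0.997, -0.0, -0.0]
force: [0.9, 1.0, -1.4]
grip_width: 0.0584
```

{"op": "move_arm", "data": {"commands": "0 0 0 0 0 0 32; 0 0 0 0 0 0 32; 0 0 0 0 0 0 32; 0 0 0 0 0 0 32; 0 0 0 0 0 0 32"}}

```text
time: 25.38
tool_pos: [0.3662, 0.3252, 0.0143]
tool_rot: [0.074, 0.997, 0.0, 0.0]
force: [-2.3, -0.4, 10.1]
grip_width: 0.0375
```

{"op": "move_arm", "data": {"commands": "0 0 -0.4 0 0 0 32; 0 0 -1.2 0 0 0 32; 0 0 -3 0 0 0 32; 0 0 -4.5 0 0 0 32; 0 0 -5.5 0 0 0 32"}}

```text
time: 26.0
tool_pos: [0.3659, 0.325, 0.1534]
tool_rot: [0.074, 0.997, 0.001, 0.001]
force: [1.1, -0.5, -0.8]
grip_width: 0.0378
```

```bash
python3 - <<'E'
from h import *
cv2.imwrite('pics/a17.png',cv2.resize(viewer.capture('scene')[80:200,260:420],(800,600)))
E
python3 g.py .6023 .0468 .14 -5.1
```

```text
t 26.05 pos [0.3669 0.3258 0.1557] psi 81.5 w 38.1 F [3.7 3.2 2.4] q [ 0.68  0.13  2.18 -0.    0.82 -0.74]
[0.6023, 0.0468, 0.14, -5.1] -> -10.96 -9.65 0.63 0.3 -0.0 86.6 | j6~ 10
```

View pics/a17.png

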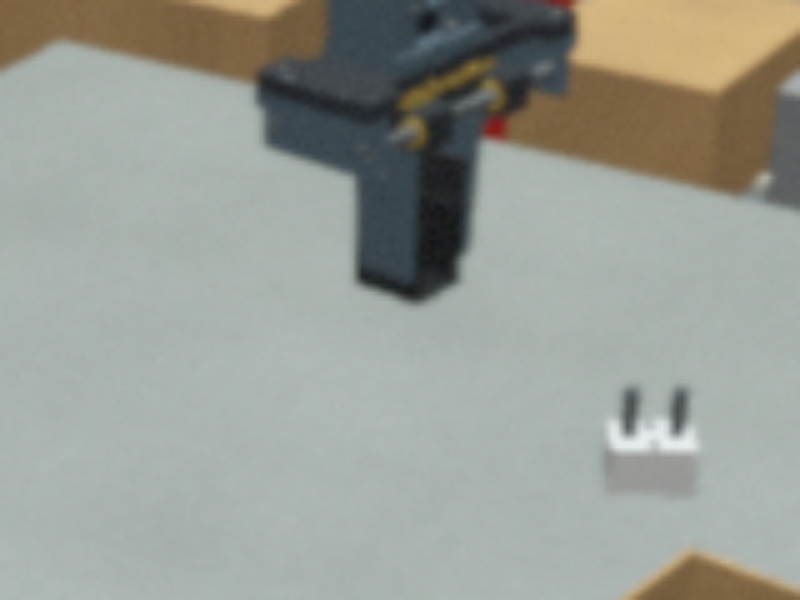

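{"op": "move_arm", "data": {"commands": "-1.3 -1.2 0 0 0 10 32; -2.6 -2.3 0 0 0 20 32; -4 -3.5 0 0 0 30 32; -5.4 -4.8 0 0 0 40 32; -6.9 -6 0 0 0 50 32"}}

```text
time: 26.68
tool_pos: [0.5145, 0.1495, 0.1511]
tool_rot: [0.491, 0.871, -0.0, -0.0]
force: [-0.1, 0.6, -0.6]
grip_width: 0.0381
```

```bash
python3 g.py .6023 .0468 .14 -5.1
```

```text
t 26.68 pos [0.5145 0.1495 0.1511] psi 31.1 w 38.1 F [-0.1  0.6 -0.6] q [ 0.24  0.21  2.1   0.    0.83 -0.3 ]
[0.6023, 0.0468, 0.14, -5.1] -> -5.33 0.88 0.44 -0.0 -0.0 36.2 | j6~ 10
```

{"op": "move_arm", "data": {"commands": "-1.4 0.2 0 0 0 10 32; -2.9 0.5 0 0 0 20 32; -4.3 0.7 0 0 0 30 32; -5.3 0.88 0.5 0 0 36.2 32; -5.33 0.88 1.5 0 0 36.2 32"}}

```text
time: 27.3
tool_pos: [0.604, 0.0475, 0.1139]
tool_rot: [0.737, 0.676, 0.001, 0.001]
force: [-0.3, 0.8, -1.1]
grip_width: 0.038
```

```bash
python3 - <<'E'
from h import *
cv2.imwrite('pics/a18.png',cv2.resize(viewer.capture('scene')[180:300,280:440],(800,600)))
E
python3 g.py .6023 .0468 .0193 -5.1
```

```text
t 27.35 pos [0.6012 0.0479 0.1101] psi -4.8 w 38.0 F [-4.  -0.  -4.2] q [ 0.04  0.37  1.97 -0.    0.8   0.12]
[0.6023, 0.0468, 0.0193, -5.1] -> -0.04 0.06 3.63 -0.2 0.0 0.3 | j6~ 10
```

View pics/a18.png

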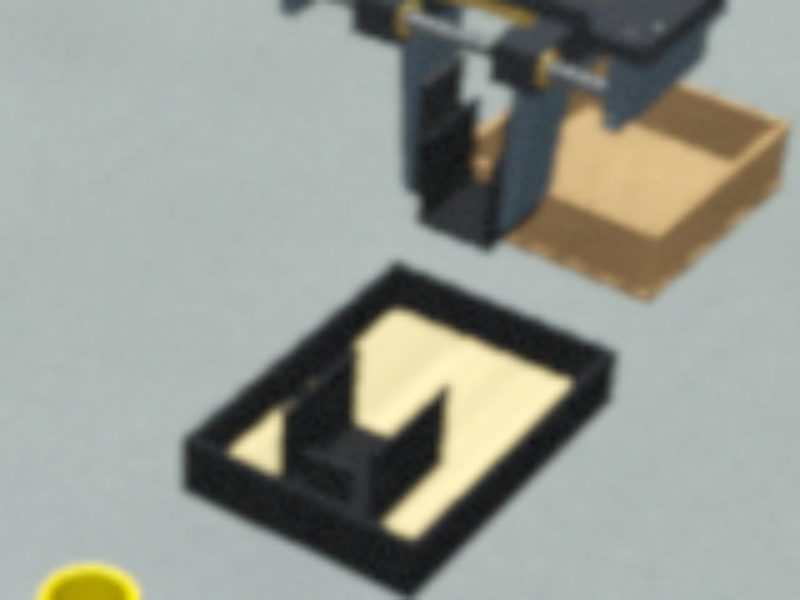

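{"op": "move_arm", "data": {"commands": "-0.03 0 1.2 0 0 0 32; -0.03 0 2.3 0 0 0 32; -0.03 0 3.1 0 0 0 32; -0.03 0 3.5 0 0 0 32; -0.03 0 3.5 0 0 0 32"}}

```text
time: 27.98
tool_pos: [0.6022, 0.0481, 0.0258]
tool_rot: [0.736, 0.677, -0.0, -0.0]
force: [0.1, 0.9, -0.5]
grip_width: 0.0378
```

```bash
python3 g.py .6023 .0468 .0193 -5.1
```

```text
t 27.98 pos [0.6022 0.0481 0.0258] psi -4.7 w 37.8 F [ 0.1  0.9 -0.5] q [0.04 0.51 1.98 0.   0.66 0.12]
[0.6023, 0.0468, 0.0193, -5.1] -> -0.05 0.01 0.26 -0.0 0.0 0.4 | j6~ 10
```

{"op": "move_arm", "data": {"commands": "-0.03 0 0.2 0 0 0 32; -0.03 0 0.25 0 0 0 32; -0.03 0 0.25 0 0 0 44; -0.03 0 0.25 0 0 0 56; -0.03 0 0.25 0 0 0 60"}}

```text
time: 28.6
tool_pos: [0.6024, 0.0473, 0.0199]
tool_rot: [0.736, 0.677, 0.0, 0.0]
force: [0.2, 0.0, 0.1]
grip_width: 0.0592
```

{"op": "move_arm", "data": {"commands": "0 0 0 0 0 0 60; 0 0 -0.5 0 0 0 60; 0 0 -2 0 0 0 60; 0 0 -4 0 0 0 60; 0 0 -6 0 0 0 60"}}

```text
time: 29.22
tool_pos: [0.6021, 0.0473, 0.172]
tool_rot: [0.736, 0.677, 0.0, 0.0]
force: [-0.6, -0.7, 1.1]
grip_width: 0.06
```

```bash
python3 - <<'E'
from h import *
im=viewer.capture('scene')
cv2.imwrite('pics/a19.png',cv2.resize(im[140:300,280:440],(600,600)))
l=viewer.regions_of('pin_block','scene')
for q in l[:2]: print(q['conf'],q['location'],q['region'].sum()); print(fit('pin_block',{'scene':q['region']}))
E
python3 g.py .468 .432 .14 118
```

```text
t 29.32 pos [0.6052 0.0474 0.176 ] psi -4.7 w 59.9 F [ 0.2 -0.  -0.6] q [0.04 0.28 1.95 0.   0.9  0.12]
[0.468, 0.432, 0.14, 118.0] -> 14.88 -6.75 1.40 0.3 0.5 -122.7 | j6~ -75
```

View pics/a19.png

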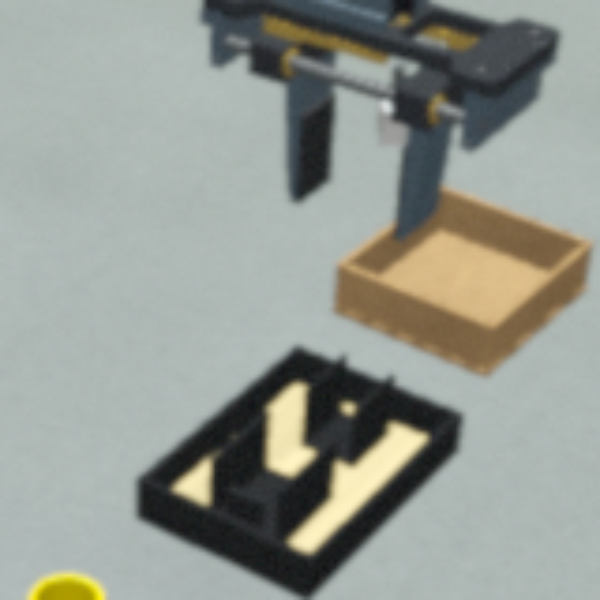

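{"op": "move_arm", "data": {"commands": "1.5 -0.6 0 0 0 -10 60; 3 -1.3 0 0 0 -20 60; 4.5 -2 0 0 0 -31 60; 6 -2.7 0 0 0 -41 60; 7.5 -3.4 0 0 0 -52 60"}}

```text
time: 29.95
tool_pos: [0.5323, 0.2423, 0.17]
tool_rot: [0.364, 0.932, 0.0, 0.0]
force: [0.2, 0.7, 1.1]
grip_width: 0.0599
```

```bash
python3 g.py .468 .432 .14 118
```

```text
t 29.95 pos [0.5323 0.2423 0.17  ] psi 47.4 w 59.9 F [0.2 0.7 1.1] q [ 0.39  0.26  1.99  0.    0.89 -0.44]
[0.468, 0.432, 0.14, 118.0] -> 7.03 3.84 1.20 0.0 0.0 -70.6 | j6~ -75
```

{"op": "move_arm", "data": {"commands": "1.4 0.7 0 0 0 -10 60; 2.8 1.4 0 0 0 -20 60; 4.2 2.2 0 0 0 -31 60; 5.6 3 0 0 0 -42 60; 7 3.8 0 0 0 -52 60"}}

```text
time: 30.58
tool_pos: [0.469, 0.4311, 0.1699]
tool_rot: [-0.082, 0.997, 0.0, 0.0]
force: [0.8, 0.1, -0.3]
grip_width: 0.0599
```

```bash
python3 - <<'E'
from h import *
im=viewer.capture('scene');it=viewer.capture('top')
l={}
for c in('scene','top'):
  for q in viewer.regions_of('pin_block',c)[:1]:
    print(c,q['conf'],q['location'],q['region'].sum()); l[c]=q['region']
F=fit('pin_block',{'scene':l['scene']},p0=(.468,.432));print(F,np.degrees(F[2]))
for f,col in(((.468,.432,np.radians(28)),(255,0,255)),):
  for q in sil('pin_block',*f,0,'scene',None): cv2.polylines(im,[np.round(q*16).astype(int)],True,col,1,shift=4)
cv2.imwrite('pics/a20.png',np.hstack([cv2.resize(im[90:210,320:440],(400,400)),cv2.resize(it[200:290,60:150],(400,400))]))
E
python3 g.py .468 .432 .1 118
```

```text
scene 0.8 [388.5, 170.1] 297
top 0.73 [102.0, 249.0] 587
(np.float64(0.4680381962038047), np.float64(0.43234088490458833), np.float64(-2.6693409082228037), np.float64(0.15089344576954442)) -152.9419681227847
t 30.77 pos [0.4693 0.4301 0.1697] psi 99.0 w 59.8 F [-0.6  0.  -0.8] q [ 0.71  0.34  1.89 -0.    0.92 -1.02]
[0.468, 0.432, 0.1, 118.0] -> 0.04 0.08 2.79 -0.0 -0.0 -19.0 | j6~ -75
```

View pics/a20.png

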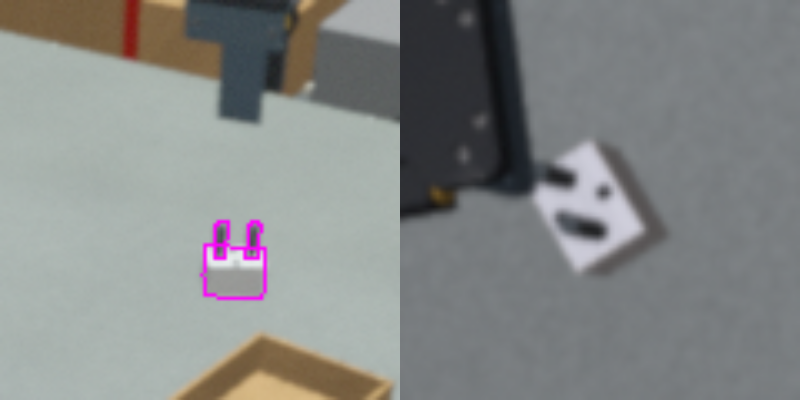

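{"op": "move_arm", "data": {"commands": "0.04 0.06 0.5 0 0 -10 60; 0.04 0.06 1.5 0 0 -19.5 60; 0.04 0.06 2.5 0 0 -19.5 60; 0.04 0.06 2.7 0 0 -19.5 60; 0.04 0.06 2.7 0 0 -19.5 60"}}

```text
time: 31.4
tool_pos: [0.4687, 0.4308, 0.1026]
tool_rot: [-0.246, 0.969, -0.0, -0.0]
force: [1.3, -0.4, 0.6]
grip_width: 0.0601
```

```bash
python3 - <<'E'
from h import *
im=viewer.capture('scene');it=viewer.capture('top')
cv2.imwrite('pics/a21.png',np.hstack([cv2.resize(im[90:210,320:440],(400,400)),cv2.resize(it[200:290,60:150],(400,400))]))
E
python3 g.py .468 .432 .003 118.5
```

```text
t 31.5 pos [0.469  0.4314 0.1033] psi 118.5 w 60.2 F [0.  0.3 0.4] q [ 0.71  0.43  1.91 -0.    0.81 -1.36]
[0.468, 0.432, 0.003, 118.5] -> 0.03 0.04 4.01 0.0 0.1 -0.0 | j6~ -76
```

View pics/a21.png

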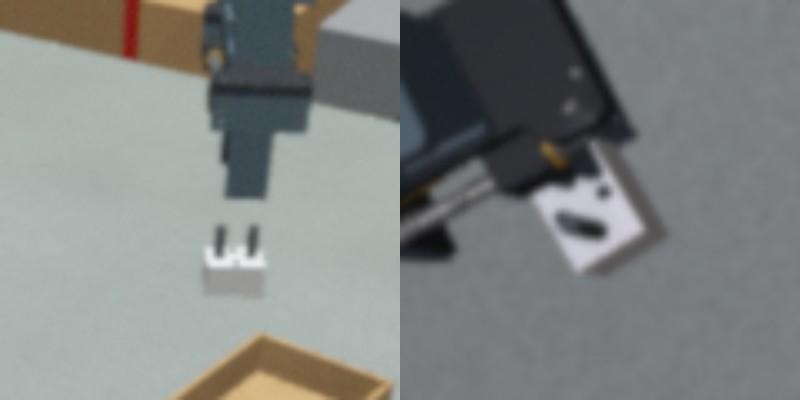

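{"op": "move_arm", "data": {"commands": "0.02 0.03 1.2 0 0 0 60; 0.02 0.03 2.4 0 0 0 60; 0.02 0.03 3.3 0 0 0 60; 0.02 0.03 3.8 0 0 0 60; 0.02 0.03 3.9 0 0 0 60"}}

```text
time: 32.12
tool_pos: [0.4677, 0.4317, 0.0044]
tool_rot: [-0.246, 0.969, -0.0, -0.0]
force: [0.7, 0.7, 0.1]
grip_width: 0.0601
```

{"op": "move_arm", "data": {"commands": "0 0 0 0 0 0 45; 0 0 0 0 0 0 30; 0 0 0 0 0 0 30; 0 0 0 0 0 0 30; 0 0 0 0 0 0 30"}}

```text
time: 32.75
tool_pos: [0.468, 0.432, 0.0054]
tool_rot: [-0.246, 0.969, 0.0, 0.0]
force: [-1.4, -0.9, 6.6]
grip_width: 0.0363
```

{"op": "move_arm", "data": {"commands": "0 0 0 0 0 0 30; 0 0 -0.4 0 0 0 30; 0 0 -1.5 0 0 0 30; 0 0 -3.5 0 0 0 30; 0 0 -5 0 0 0 30"}}

```text
time: 33.38
tool_pos: [0.4677, 0.4317, 0.132]
tool_rot: [-0.246, 0.969, 0.0, 0.0]
force: [0.4, 1.3, -2.5]
grip_width: 0.0364
```

```bash
python3 - <<'E'
from h import *
im=viewer.capture('scene')
cv2.imwrite('pics/a22.png',cv2.resize(im[80:260,300:480],(600,600)))
E
python3 g.py .597 .237 .15 83
```

```text
t 33.42 pos [0.4695 0.4333 0.1366] psi 118.5 w 36.3 F [4.3 3.8 3. ] q [ 0.71  0.38  1.9  -0.    0.86 -1.36]
[0.597, 0.237, 0.15, 83.0] -> -0.74 -9.33 -0.54 0.2 0.3 35.5 | j6~ -61
```

View pics/a22.png

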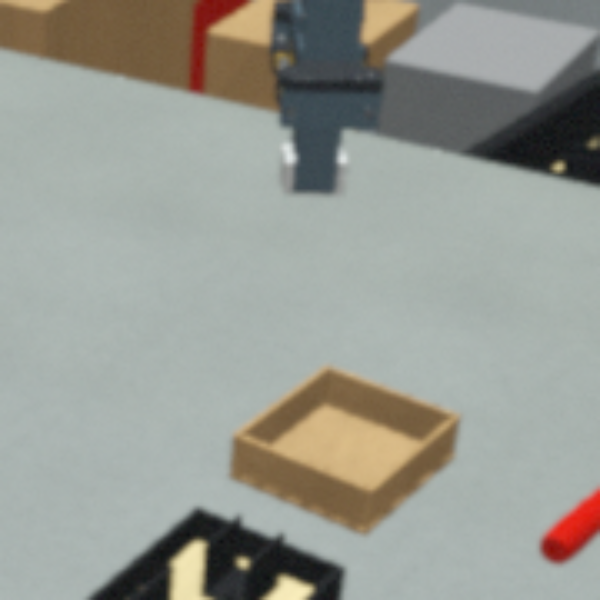

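{"op": "move_arm", "data": {"commands": "-0.1 -1.8 0 0 0 8 30; -0.3 -3.8 0 0 0 17 30; -0.5 -5.8 0 0 0 26 30; -0.65 -7.8 0 0 0 35.5 30; -0.74 -9.3 0 0 0 35.5 30"}}

```text
time: 34.05
tool_pos: [0.5957, 0.2344, 0.1299]
tool_rot: [0.062, 0.998, -0.0, 0.0]
force: [-0.7, 0.4, -2.5]
grip_width: 0.0362
```

{"op": "move_arm", "data": {"commands": "0 0 1 0 0 0 30; 0 0 2 0 0 0 30; 0 0 2.4 0 0 0 30; 0 0 2.4 0 0 0 30"}}

```text
time: 34.55
tool_pos: [0.5946, 0.2362, 0.0695]
tool_rot: [0.061, 0.998, -0.0, -0.0]
force: [-0.8, -0.3, -1.5]
grip_width: 0.0356
```

```bash
python3 - <<'E'
from h import *
im=viewer.capture('scene')
cv2.imwrite('pics/a23.png',cv2.resize(im[120:260,330:470],(600,600)))
E
python3 g.py .597 .237 .0105 83
```

```text
t 34.6 pos [0.5951 0.2364 0.0702] psi 83.0 w 36.0 F [ 0.3  0.3 -2.7] q [ 0.34  0.48  1.9  -0.    0.76 -1.11]
[0.597, 0.237, 0.0105, 83.0] -> -0.07 0.03 2.39 0.0 0.0 0.0 | j6~ -61
```

View pics/a23.png

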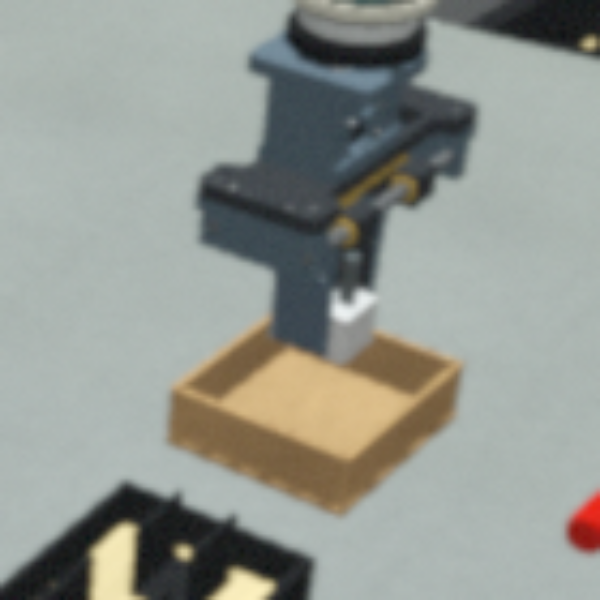

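{"op": "move_arm", "data": {"commands": "-0.06 0.03 0.8 0 0 0 30; -0.06 0.03 1.6 0 0 0 30; -0.06 0.03 2.1 0 0 0 30; -0.06 0.03 2.25 0 0 0 30; -0.06 0.03 2.25 0 0 0 30"}}

```text
time: 35.22
tool_pos: [0.5965, 0.2368, 0.0132]
tool_rot: [0.061, 0.998, -0.0, -0.0]
force: [-0.3, 1.1, -1.8]
grip_width: 0.0357
```

```bash
python3 g.py .597 .237 .0105 83
```

```text
t 35.23 pos [0.5965 0.2368 0.0132] psi 83.0 w 35.7 F [-0.3  1.1 -1.8] q [ 0.34  0.57  1.9   0.    0.67 -1.11]
[0.597, 0.237, 0.0105, 83.0] -> -0.02 0.01 0.11 -0.0 -0.0 0.0 | j6~ -61
```

{"op": "move_arm", "data": {"commands": "0 0 0.09 0 0 0 30; 0 0 0.09 0 0 0 30; 0 0 0.09 0 0 0 44; 0 0 0.09 0 0 0 56; 0 0 0.09 0 0 0 60"}}

```text
time: 35.85
tool_pos: [0.5967, 0.2368, 0.0114]
tool_rot: [0.061, 0.998, 0.0, 0.0]
force: [-0.0, -0.2, 0.1]
grip_width: 0.0592
```

{"op": "move_arm", "data": {"commands": "0 0 0 0 0 0 60; 0 0 -0.5 0 0 0 60; 0 0 -2 0 0 0 60; 0 0 -4 0 0 0 60; 0 0 -6 0 0 0 60"}}

```text
time: 36.48
tool_pos: [0.5964, 0.2368, 0.1635]
tool_rot: [0.061, 0.998, 0.0, 0.0]
force: [-0.3, 0.1, 0.8]
grip_width: 0.0599
```

{"op": "move_arm", "data": {"commands": "1 2 -1 0 0 0 60; 2 4 -1 0 0 0 60; 3 6 -1 0 0 0 60; 4 8 -1 0 0 0 60; 4 8 -1 0 0 0 60"}}

```text
time: 37.1
tool_pos: [0.5202, 0.4505, 0.1871]
tool_rot: [0.059, 0.998, 0.0, 0.0]
force: [-0.4, -0.6, -0.4]
grip_width: 0.06
```

```bash
python3 - <<'E'
from h import *
for c in('scene','top'):
  im=viewer.capture(c); cv2.imwrite(f'pics/z{c}.png',im)
  b=im[140:380,150:470] if c=='scene' else im[110:350,60:540]
  cv2.imwrite(f'pics/zz{c}.png',cv2.resize(b,(800,600 if c=='scene' else 400),interpolation=cv2.INTER_CUBIC))
print(r.read_state())
E
```

```text
{'time': 37.2, 'qpos': array([ 6.75620993e-01,  3.89600693e-01,  1.77485993e+00, -1.49697369e-04,
        9.76889258e-01, -7.74483095e-01]), 'joint_vel': array([-0.02449884, -0.00325891,  0.00898481,  0.00027917, -0.00232173,
       -0.00279634]), 'joint_torque': array([ 2.75192700e+00, -7.52142406e+01, -4.25297713e+01,  1.04298480e-01,
        6.80540060e-02,  9.53514758e-02]), 'tool_pos': array([0.52127943, 0.44759329, 0.18672226]), 'tool_rot': array([6.02676970e-02, 9.98182241e-01, 3.55081174e-05, 1.31616468e-04]), 'force': array([ 0.21112657, -0.1342093 ,  0.17065972]), 'wrist_torque': array([ 0.17187159, -0.19056152,  0.01855597]), 'grip_width': 0.060477533215089946}
```

View pics/zzscene.png

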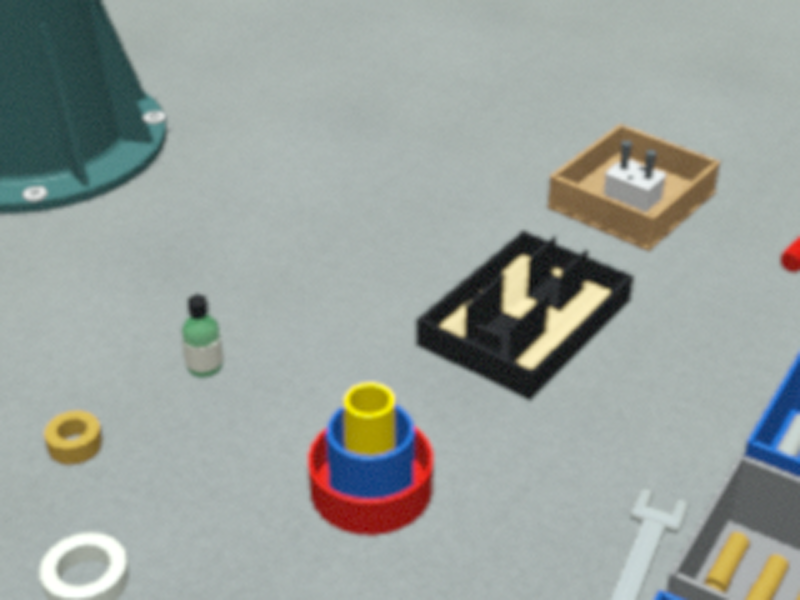

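View pics/zztop.png

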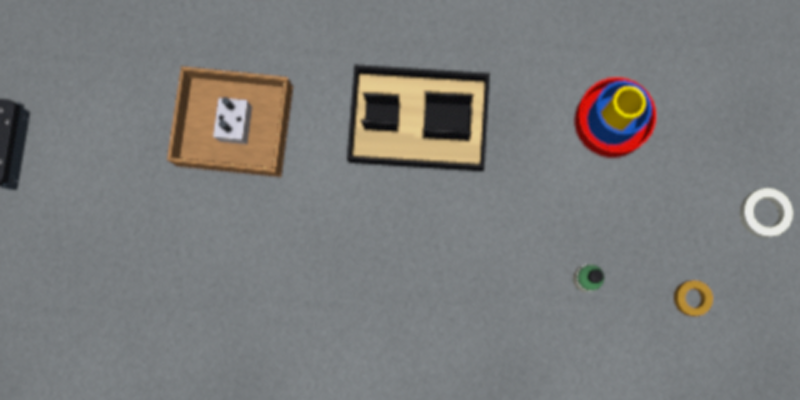

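```bash
python3 -c "
from plant import r
print(r.finish_job())"
```

```text
the job is handed in; nothing more can be done
None
```

The bench is cleared as asked and the job was handed in at 37 s of the 128 s allowed.

- **Pots:** I nested blue into red first, then yellow into blue.
- **Brackets:** Both stand flat on the tray floor, one behind the other, each with its length along the tray's y.
- **Aluminium block:** It stands pins up near the middle of the carton floor.
- **Left alone:** I did not touch the green bottle, the brass ring or the white ring. They look unmoved in the pictures.

The final pictures from both cameras show all of this. The gripper is open and clear of everything. The largest force reported at the end of a move was about 13 N, at the wrist.

One reading was slightly off: the fingers read 36 mm on the 38 mm yellow pot. An overlay showed the pot held upright about 2 mm off centre, and it went in without contact. I judged the final poses by eye and did not fit them again.

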